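Seat the length stop of the board-breaking jig on its mark, slack taken up

TASK

Set the length stop of the board-breaking jig on the orange mark, coming to it from the outside so that the worn drive's slack is taken up. With the crank handwheel wind the stop outwards (counter-clockwise seen from above) until its red nose has passed the mark's spring catch and stands a clear 10 to 30 mm beyond it, then wind back clockwise only, until you feel the nose seat on the catch: stop when the crank load has risen some 3 to 7 N above the running load, never ram it, and leave the wheel's yellow spoke resting against the blue post. Grip the handle lightly (15 to 20 N is enough), move the stop only by the wheel, do not run it into its end stop, let go, and leave the things lying around where they are.

Things in the scene. Friction and masses are not known exactly. Their poses are not given: they have to be found in the camera images.
- jig: Grey steel bed of the jig, 275 x 500 x 20 mm, fixed to the bench. Origin on the bench straight below the handwheel's vertical axis. Its y axis runs along the rail, away from the dark breaker bar (outwards); its x axis points from the handwheel to the rail (away from the robot). The blue gear housing below the wheel rises to 70 mm.
- stop: Aluminium length stop that slides on the rail along the jig's y, driven by rack and pinion: 25 mm outwards (+y) per radian that the drive plate turns counter-clockwise from above. Its outer end stop lies at least 38 mm outwards of the mark; friction holds it where left. Origin at bench height on the jig's y line through the wheel axis, at the pointer's jig y; axes as the jig's.
- pointer (a point): Corner of the stop's red nose (20 x 10 x 10 mm, pointing away from the wheel) at its free end, on its inner (-y) seat face, 56 mm above the bench.
- mark: Orange fixed housing on the white scale strip with a spring catch reaching 10 mm into the nose's path. The catch has a sloped inner side: the nose pushes it aside on the way out (up to 5 N at the stop), then it springs back; its flat outer side then blocks the way in. Origin at its tip on that seat face, axes as the jig's: seated, the pointer has y = 0 in this frame; past the mark is y > 0.
- wheel: Handwheel with a vertical axis, black rim of 75 mm outer radius, rim top 108 mm above the bench. It is loose on the drive plate beneath: it turns freely (1 to 2 N at the crank) for a few tenths of a radian until its yellow spoke meets the red post or the blue post of the plate. Origin at bench height on the axis; turns about z.
- hub (a point): Centre of the handwheel, on its axis, 101 mm above the bench. With the spoke on the red post, turning on counter-clockwise drives the stop outwards; on the blue post, turning on clockwise drives it back in. Driving takes about 7 N at the crank when wound slowly; 10 N more at the stop adds 4 N at the crank. Friction keeps the stop seated once let go.
- crank (a point): Centre of the red crank handle: upright cylinder, 22 mm diameter, 60 mm high, standing on the rim 66 mm from the axis, opposite the yellow spoke. It spins freely on its own pin, so it can be gripped from above and carried round with the gripper kept at one yaw. Foot at 109 mm, this point at 141 mm, top at 169 mm above the bench.
- dog (a point): Point on the wheel's yellow spoke (12 mm wide), 42 mm from the axis, 101 mm above the bench.
- red_post (a point): Axis of the red post (10 mm diameter) of the drive plate, 42 mm from the wheel's axis, at the height of the spoke, on the counter-clockwise side of the yellow spoke. The posts end 120 mm above the bench. When the spoke touches a post, their points are 11 mm apart; at the other end of the slack about 23 mm.
- blue_post (a point): Axis of the blue post of the drive plate, like the red one but on the clockwise side of the yellow spoke.
- hard_drive: Bystander: small silver hard drive, 70 x 100 x 10 mm, lying on the jig's bed.
- heat_sink: Bystander: aluminium heat sink with fins, 60 x 70 x 32 mm, on the bench.
- tin: Bystander: open steel tin, 72 mm diameter, 80 mm high, on the bench.
- driver: Bystander: screwdriver with orange handle about 200 mm long, lying on the bench in front of the jig (robot side).

How it is judged:
On the way, in this order (a step that is already met when the one before it is completed fails the run):
1. the stop's pointer has been wound at least 8 mm outwards past the mark's catch (y of pointer in the frame of mark above 0.008 m), for 0.1 s.
2. the nose is seated on the catch (pointer within 2.5 mm of the mark, at least 2.5 N between them) with the yellow spoke resting against the blue post (contact force between stop and mark above 2.5 N and y of pointer in the frame of mark between -0.0025 and 0.0025 m and horizontal distance between dog and blue_post below 0.0135 m), for 0.2 s.
At the end, for the whole second after the job is handed in: The nose is seated on the catch from outside: pointer within 2.5 mm of the mark along the rail, at least 2.5 N of contact force between stop and mark; the yellow spoke is within about 2.5 mm of touching the blue post (points less than 13.5 mm apart), and wheel and stop are at rest (all of step 2 and linear speed of stop below 0.003 m/s and angular speed of wheel below 0.05 rad/s).
It fails at once if the stop is rammed against the catch (contact force between stop and mark above 40 N).
It fails at once if the crank handwheel is squeezed and pushed too hard (the contact forces of both fingers add up to more than 70 N) (contact force between any of the fingers, the arm and wheel above 70 N).
It fails at once if the stop is pushed directly by the robot (contact force between any of the fingers, the arm and stop above 2 N).
It fails at once if the stop is wound into its outer end stop (y of pointer in the frame of jig above 0.1085 m).
It fails at once if a bystander is moved more than 15 mm (distance of any of hard_drive, heat_sink, tin, driver from where it was at the start of the episode above 0.015 m).
It also fails if it takes over 72 s, if anything falls off the work surface, if the arm or the gripper's body presses on something with over 40 N, if the wrist force passes 120 N, or if a joint passes its speed limit or range.

ROBOT

A 7-joint arm with a two-finger parallel gripper is mounted at the origin on the work surface. World frame = base frame: x ahead of the robot, y to its left, z up, the work surface at z = 0. Lengths are in m, angles in rad, forces in N, time in s.
With the tool pointing down it reaches from about 0.35 to 0.9 m from the base axis. Payload 8.1 kg.
Tool frame: the origin (TCP) lies at the very end of the fingers, on their centre line; the grasp point (between the pads) lies 19 mm behind it (arm.hold_point_z is the distance from the TCP to the grasp point, in m); z points along the fingers, x is the direction in which the jaws open and shut, and the axes are right-handed (so a half turn about z gives the same grasp; the last joint's range is limited). The gripper opens to 92 mm and grips with 3 to 60 N. Pads are 19 mm wide; open, the fingers measure 130 mm over their backs; the gripper's body (75 mm by 190 mm) begins 47 mm behind the grasp point.
Start: joints at [1.121, 0.434, 0.025, 1.573, -0.012, 1.134, -0.075], TCP at [0.212, -0.588, 0.227] pointing down, gripper open.
Joint ranges: [-2.62, 2.62], [-0.44, 2.09], [-1.27, 1.32], [0.08, 2.57], [-1.32, 4.46], [0.12, 2], [-2.74, 2.74]. Speed limits (rad/s): [2.22, 2.22, 3.01, 3.01, 3.14, 3.14, 3.14].

INTERFACE

Orientations are given as a unit quaternion [x, y, z, w].
In Python, from plant import arm, eyes, outline_of gives the robot as it stands.
- The arm moves only by the tool play_rows, never from a script. Its argument "steps" is a list of rows, each an object of numbers: "dx", "dy", "dz": the shift along the world's x, y, z each as a share of 15 cm, from -1 to 1; "wx", "wy", "wz": the turn, a rotation vector about the world's x, y, z each as a share of pi rad, from -1 to 1. A call has 1 to 12 rows; each row is the pose to reach, as a shift and turn from the pose commanded when the call began, turning the shorter way round; what a row does not reach only later rows make up. A row lasts 1/10 s, in which the tool goes at most 50 mm and 8.59 degrees, less where a joint would pass 70% of its speed; a pose out of reach is approached as far as the arm can. A call with a number of a shift or a turn outside -1 to 1 is refused whole. A call with a gripper value outside its range is refused whole. "jaw" is the gripper command: -1 is fully open, 1 is shut, values between are in proportion, set as the call begins (left out, the last holds). The fingers move at their own pace and stop on an object; "force" is the grip in N (left out, the last holds). Time passes only in rows, so rows that repeat a pose let the fingers close. It gives the time, the measured TCP pose, the force and the opening at its end, in the units of the state.
- arm.get_obs(): the state, without advancing time (a new reading comes with each control period).
- eyes.camera(name): name is "scene" or "top" or "wrist"; returns a dict with "pixels" (480x640x3 uint8, red, green, blue), "fx", "fy", "cx", "cy" (pixels), "eye" and "rotation" of the camera in the world. Camera axes: x right, y up, looking along -z (the intrinsics and any distortion apply to the point x, -y, -z); pixel columns grow to the right and rows downward; lengths in m; the calibration is good to about 2 mm. The wrist camera is an equidistant fisheye: a pixel r from the principal point sees the ray r / f radians off the axis. A picture is of the moment at which its call begins. There is no depth.
- arm.job_done(): hands the job in, once; it reports no verdict.
Trained networks look in the newest picture that a camera, given by its name, has taken for a name from the list of things; names that differ only in an ending like _2 or _b are one class to them, and where a whole thing is asked for, a point or a joint stands for the part that bears it (a point fixed in the world has none). Each returns a list of dicts, best first, with "confidence" (0 to 1); they miss things now and then, are a little off and sometimes report something else, mostly with a low value. They report only what shows in the picture. A call takes as long as a camera call.
- outline_of(target, camera): "mask" (480x640 bool, what is visible of it) and "extent" ([left, top, width, height] in pixels, round what is visible of it).
The state is a dict: "clock": time; "joints": joint angles; "qvel": joint speeds; "tau": joint torques, N m; "position": TCP position; "ee_rot": TCP orientation; "wrist_force": force on the tool from outside, world axes, zero at the start; "moment": the same for the moment, N m; "opening": finger opening in m.
Only numpy, scipy, OpenCV 4.12 (cv2) and the standard library are available. Lean on these libraries where they do the work, as an engineer would, in place of code of your own. Each camera call takes 0.05 s, during which the arm holds its last target.

## Working session

There is one attempt and no reset: what is moved stays moved. The work goes in short steps, Python scripts to look and compute and a tool call to move; the robot and the scene stay as the last step left them, time stands still between calls to the robot, and variables do not carry over. Pictures are saved under pics/ and viewed, and the job is handed in when it is done.

Besides the shell and the picture viewer there is one more tool, called after "Request:" as name(argument=value, ...) on one line, values as JSON. play_rows: Moves the arm, as the interface text tells. Shift numbers are shares of 15 cm and turn numbers shares of pi rad, none past 1 either way. Its arguments: {"type":"object","properties":{"steps":{"type":"array"},"jaw":{"type":"number"},"force":{"type":"number"}},"required":["steps"]}

```bash
ls; mkdir -p pics
python3 - <<'E'
from plant import arm, eyes, outline_of
import cv2
print({k:(v if not hasattr(v,'round') else v) for k,v in arm.get_obs().items()})
for n in ["scene","top","wrist"]:
    c=eyes.camera(n); cv2.imwrite(f"pics/{n}0.png",c["pixels"][:,:,::-1])
    print(n,{k:v for k,v in c.items() if k!="pixels"})
E
```

```text
pics
{'clock': 0.0, 'joints': array([ 1.12142231,  0.43525219,  0.02497743,  1.57412909, -0.01163431,
        1.13400814, -0.07515489]), 'qvel': array([ 1.31049151e-03,  2.54108852e-04,  8.70710556e-04, -1.22586811e-03,
        1.42963265e-03, -1.50744555e-05,  5.75780207e-04]), 'tau': array([-1.80342690e-04, -6.67854238e+01,  9.84813273e-01, -3.14465582e+01,
       -6.05922681e-02,  4.28898528e-02,  1.56743963e-04]), 'position': array([ 0.21218619, -0.58730912,  0.22591451]), 'ee_rot': array([ 8.18452700e-01, -5.74573316e-01, -7.08718602e-04, -4.23779384e-04]), 'wrist_force': array([ 0.24493721, -0.03666362,  0.41466604]), 'moment': array([ 0.00732418, -0.00205415, -0.01080066]), 'opening': 0.09199142445625973}
scene {'fx': 441.65008613091936, 'fy': 441.65008613091936, 'cx': 322.5418504464653, 'cy': 240.3130933946703, 'eye': array([ 1.1235777 , -0.1644545 ,  0.75749365]), 'rotation': array([0.29410303, 0.2034906 , 0.53327273, 0.76662584])}
top {'fx': 454.67724410390434, 'fy': 454.67724410390434, 'cx': 310.72110572142685, 'cy': 239.883128783792, 'eye': array([0.42509928, 0.03726921, 1.20443401]), 'rotation': array([ 0.04508925, -0.03542701, -0.70496976,  0.7069155 ])}
wrist {'fx': 371.64829954431775, 'fy': 371.64829954431775, 'cx': 318.92897964416625, 'cy': 238.79308410639698, 'eye': array([ 0.28309235, -0.56256392,  0.38410382]), 'rotation': array([-0.11561668,  0.08242764, -0.56887595,  0.81007322])}
```

View pics/scene0.png

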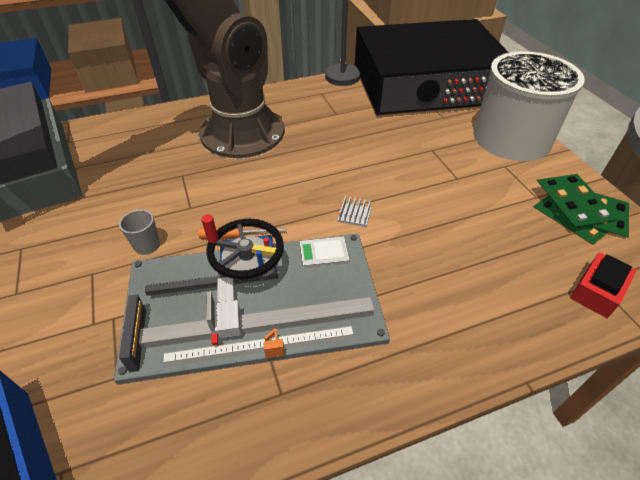

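View pics/top0.png

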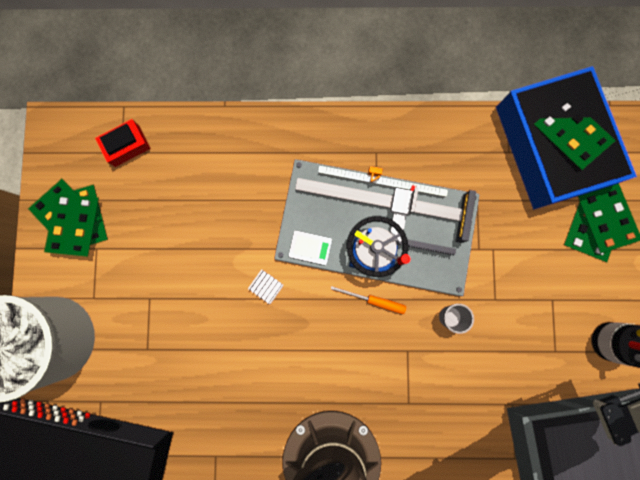

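View pics/wrist0.png

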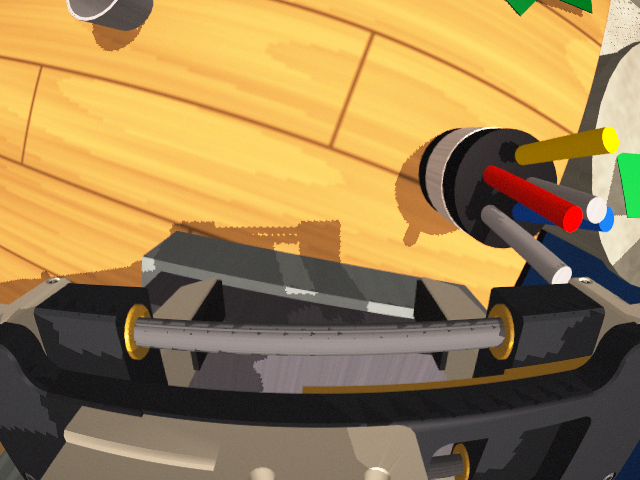

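The scene camera shows the jig with wheel hub at (245,245), red handle at (209,228), red nose at (214,340) and orange mark at (273,345). In the top view the wheel is at (378,245), the crank at (405,259), the nose at (412,188) and the mark at (375,174). Next I zoom in and measure.

```bash
cat > h.py <<'E'
import numpy as np, cv2
from scipy.spatial.transform import Rotation as R
from scipy.optimize import least_squares
def ray(c,u,v):
    x=(u-c["cx"])/c["fx"]; y=(v-c["cy"])/c["fy"]
    d=R.from_quat(c["rotation"]).apply([x,-y,-1.]); return d/np.linalg.norm(d)
def wray(c,u,v):
    x=(u-c["cx"])/c["fx"]; y=(v-c["cy"])/c["fy"]; r=np.hypot(x,y)
    d=np.array([np.sin(r)*x/r,-np.sin(r)*y/r,-np.cos(r)]); return R.from_quat(c["rotation"]).apply(d)
def onz(c,u,v,z):
    d=ray(c,u,v); e=np.array(c["eye"]); return e+d*(z-e[2])/d[2]
def tri(obs):
    A=np.zeros((3,3));b=np.zeros(3)
    for e,d in obs:
        P=np.eye(3)-np.outer(d,d);A+=P;b+=P@e
    p=np.linalg.solve(A,b); return p,[np.linalg.norm((np.eye(3)-np.outer(d,d))@(p-e)) for e,d in obs]
def proj(c,p):
    q=R.from_quat(c["rotation"]).inv().apply(np.array(p)-c["eye"]); return np.array([c["cx"]+c["fx"]*q[0]/-q[2], c["cy"]+c["fy"]*-q[1]/-q[2]])
def crop(px,box,s,name):
    x,y,w,h=box; cv2.imwrite("pics/"+name,cv2.resize(px[y:y+h,x:x+w,::-1],None,fx=s,fy=s,interpolation=cv2.INTER_CUBIC))
E
python3 - <<'E'
from h import *
from plant import arm, eyes, outline_of
for n in ["scene","top"]:
    c=eyes.camera(n)
    crop(c["pixels"],(110,180,290,210) if n=="scene" else (270,150,220,155),2.7 if n=="scene" else 3.6,n+"1.png")
    for t in ["crank","wheel","hub","dog","red_post","blue_post","stop","pointer","mark","hard_drive","heat_sink","tin","driver","jig"]:
        o=outline_of(t,n)
        for k in o[:2]:
            m=k["mask"]; v,u=np.nonzero(m); print(n,t,round(k["confidence"],2),k["extent"],u.mean().round(1),v.mean().round(1))
E
```

```text
scene crank 0.62 [201.2, 214.0, 17.4, 29.9] 209.4 228.5
scene crank 0.37 [112.3, 218.1, 279.6, 165.4] 242.9 305.5
scene wheel 0.78 [201.4, 212.5, 82.4, 64.7] 240.2 247.0
scene hub 0.74 [200.3, 215.9, 87.6, 61.9] 241.0 246.5
scene hub 0.5 [262.7, 332.0, 20.9, 26.8] 273.3 345.9
scene dog 0.81 [199.2, 210.7, 86.9, 67.9] 240.5 246.4
scene dog 0.48 [297.3, 235.8, 52.8, 33.0] 323.6 251.6
scene red_post 0.88 [200.0, 216.3, 84.0, 64.1] 242.0 248.3
scene blue_post 0.79 [206.6, 218.9, 74.9, 59.8] 242.2 249.2
scene stop 0.8 [146.9, 266.7, 132.2, 81.6] 214.5 300.5
scene stop 0.69 [201.5, 215.8, 83.9, 57.8] 241.0 247.0
scene pointer 0.91 [145.0, 265.2, 134.0, 80.4] 214.1 300.8
scene pointer 0.74 [263.1, 331.3, 21.4, 27.1] 272.8 345.1
scene mark 0.56 [263.7, 328.4, 21.8, 32.0] 273.0 345.5
scene hard_drive 0.75 [300.4, 237.9, 50.8, 30.1] 323.4 251.7
scene heat_sink 0.55 [338.7, 201.4, 32.2, 26.2] 354.6 213.5
scene tin 0.97 [120.6, 208.7, 36.9, 44.6] 140.1 231.0
scene tin 0.54 [145.8, 267.0, 135.0, 76.1] 216.6 300.6
scene driver 0.55 [195.9, 228.9, 55.1, 12.1] 220.6 233.4
scene driver 0.32 [112.8, 2
[... 378 characters left out ...]
 213.7, 62.7, 63.6] 376.5 246.2
top red_post 0.46 [362.6, 186.1, 94.1, 70.4] 410.7 218.7
top blue_post 0.57 [343.3, 213.2, 68.0, 63.1] 376.8 246.0
top blue_post 0.49 [391.5, 186.0, 63.5, 70.7] 410.6 216.3
top stop 0.95 [363.6, 185.5, 89.5, 69.5] 410.4 217.9
top pointer 0.55 [388.7, 187.7, 69.4, 68.2] 411.3 217.8
top pointer 0.45 [440.0, 301.2, 33.1, 31.9] 456.1 317.5
top mark 0.52 [367.4, 164.5, 14.9, 17.5] 374.5 172.4
top hard_drive 0.57 [345.9, 216.8, 61.4, 57.1] 379.1 246.9
top heat_sink 0.78 [249.7, 270.1, 33.4, 32.4] 265.2 286.2
top tin 0.71 [439.9, 301.8, 32.5, 30.0] 456.5 317.4
top driver 0.79 [330.3, 287.0, 76.6, 28.9] 376.5 300.7
top jig 0.75 [273.2, 159.0, 203.7, 139.1] 381.3 225.7
```

View pics/scene1.png

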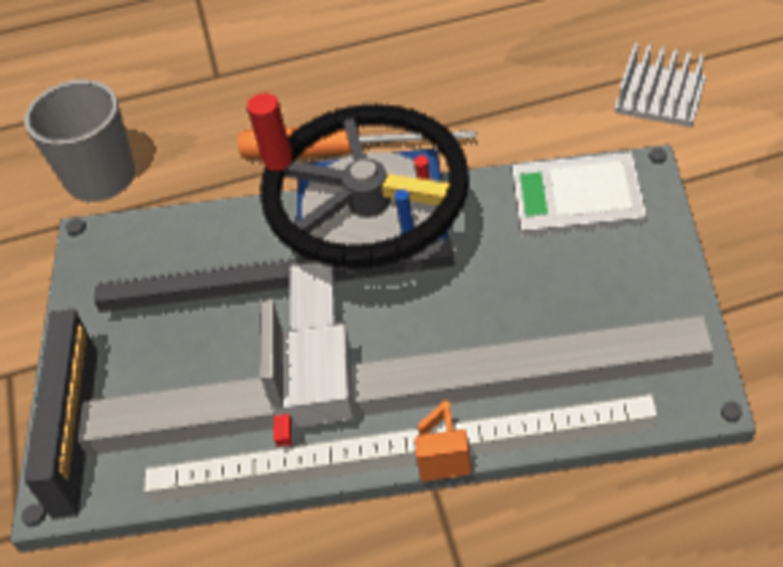

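View pics/top1.png

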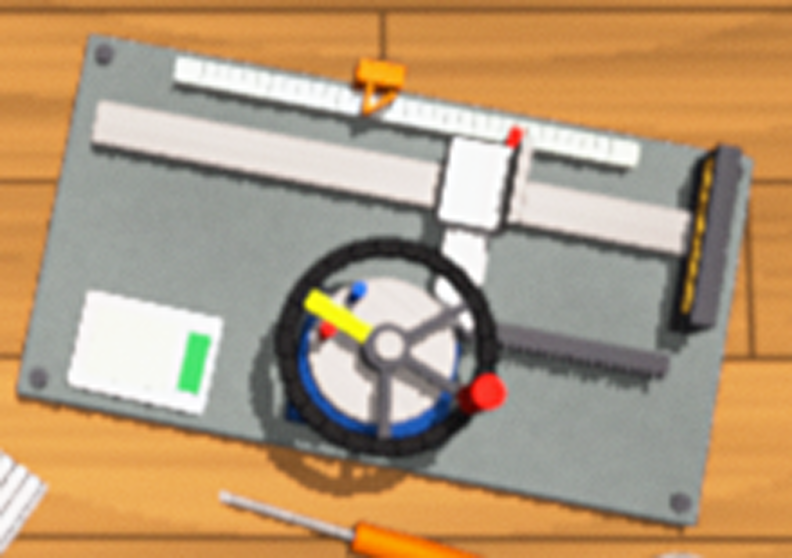

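Run:
```python
from h import *
from plant import arm, eyes
T=eyes.camera("top"); S=eyes.camera("scene")
t=lambda u,v:(270+u/3.6,150+v/3.6)
s=lambda u,v:(110+u/2.7,180+v/2.7)
def both(n,a,b,z=None):
    a=t(*a);b=s(*b)
    p,r=tri([(T["eye"],ray(T,*a)),(S["eye"],ray(S,*b))]); print(n,p.round(4),np.round(r,4), onz(T,*a,z).round(4)[:2] if z else "",onz(S,*b,z).round(4)[:2] if z else "")
    return p
A=both("screwOutFar",(104,54),(731,411),.02)
B=both("screwOutNear",(38,377),(657,155),.02)
C=both("screwInNear",(680,502),(75,226),.02)
both("hub",(390,344),(365,168),.108)
both("cranktop",(487,393),(263,103),.169)
both("nose",(516,130),(283,420),.061)
both("marktip",(368,112),(437,408),.06)
y=onz(T,*t(104,54),.02)-onz(T,*t(38,377),.02); print("yaw x from edge",np.degrees(np.arctan2(y[1],y[0])))
y=onz(T,*t(38,377),.02)-onz(T,*t(680,502),.02); print("yaw y from edge",np.degrees(np.arctan2(y[1],y[0]))-90)
```

```text
screwOutFar [0.7617 0.0871 0.0229] [0.0012 0.0012] [0.7621 0.0861] [0.7607 0.0892]
screwOutNear [0.5216 0.1333 0.023 ] [0.0011 0.0011] [0.5214 0.1325] [0.5194 0.1356]
screwInNear [ 0.4328 -0.3268  0.0239] [0.0008 0.0008] [ 0.4327 -0.3288] [ 0.4294 -0.3269]
hub [ 0.5366 -0.1078  0.1166] [0.0022 0.0022] [ 0.5371 -0.1111] [ 0.5294 -0.1048]
cranktop [ 0.5    -0.1631  0.1678] [0.0008 0.0008] [ 0.4998 -0.1636] [ 0.5016 -0.1624]
nose [ 0.6921 -0.2047  0.0737] [0.0015 0.0015] [ 0.6949 -0.2089] [ 0.6845 -0.204 ]
marktip [ 0.7088 -0.1054  0.0568] [0.0009 0.0009] [ 0.7082 -0.1042] [ 0.7105 -0.1065]
yaw x from edge -10.912773045445459
yaw y from edge -10.879964703313462
```

Request:
play_rows(steps=[{"dz": 0.33},{"dx": 0.3,"dy": 0.4,"dz": 0.5},{"dx": 0.5,"dy": 0.7,"dz": 0.6},{"dx": 0.7,"dy": 1.0,"dz": 0.6},{"dx": 0.7,"dy": 1.0,"dz": 0.6}], jaw=-0.3, force=18)

```text
$.steps[0]: bad value
```

Request:
play_rows(steps=[{"dx": 0.25,"dy": 0.33},{"dx": 0.5,"dy": 0.66},{"dx": 0.65,"dy": 0.95},{"dx": 0.65,"dy": 1.0}])

```text
$.steps[0]: bad value
```

Request:
play_rows(steps=[{"dx": 0,"dy": 0,"dz": 0.33,"wx": 0,"wy": 0,"wz": 0},{"dx": 0.3,"dy": 0.4,"dz": 0.5,"wx": 0,"wy": 0,"wz": 0},{"dx": 0.5,"dy": 0.7,"dz": 0.6,"wx": 0,"wy": 0,"wz": 0},{"dx": 0.7,"dy": 1.0,"dz": 0.6,"wx": 0,"wy": 0,"wz": 0},{"dx": 0.7,"dy": 1.0,"dz": 0.6,"wx": 0,"wy": 0,"wz": 0}], jaw=-0.3, force=18)

```text
clock: 2.25
position: [0.3193, -0.4353, 0.3177]
ee_rot: [0.819, -0.574, 0.001, -0.0]
wrist_force: [0.5, 0.1, -0.2]
opening: 0.0603
```

Request:
play_rows(steps=[{"dx": 0.2,"dy": 0.3,"dz": 0,"wx": 0,"wy": 0,"wz": 0},{"dx": 0.4,"dy": 0.6,"dz": 0,"wx": 0,"wy": 0,"wz": 0},{"dx": 0.55,"dy": 0.9,"dz": 0,"wx": 0,"wy": 0,"wz": 0},{"dx": 0.6,"dy": 1.0,"dz": 0,"wx": 0,"wy": 0,"wz": 0},{"dx": 0.6,"dy": 1.0,"dz": 0,"wx": 0,"wy": 0,"wz": 0}])

```text
clock: 2.75
position: [0.4097, -0.2835, 0.3171]
ee_rot: [0.821, -0.572, 0.0, -0.001]
wrist_force: [-1.0, -0.7, 0.7]
opening: 0.0595
```

Run:
```python
from h import *
from plant import arm, eyes
import pickle
c=eyes.camera("wrist"); pickle.dump(c,open("w1.pkl","wb")); cv2.imwrite("pics/w1.png",c["pixels"][:,:,::-1]); print(arm.get_obs()["position"],c["eye"])
```

```text
[ 0.4083028  -0.28617416  0.31700136] [ 0.4800653  -0.25816466  0.47530551]
```

View pics/w1.png

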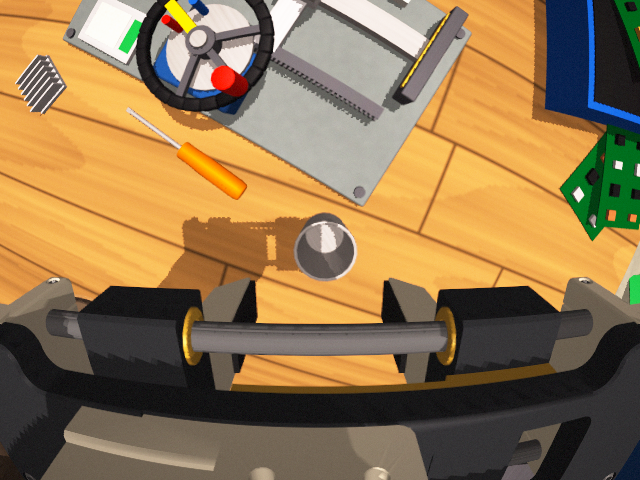

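Wrist view 1 shows the hub at about (203,39) and the crank top at about (224,76), and the tin is well clear. Next I move above the crank.

Request:
play_rows(steps=[{"dx": 0.25,"dy": 0.3,"dz": -0.1,"wx": 0,"wy": 0,"wz": 0},{"dx": 0.5,"dy": 0.6,"dz": -0.2,"wx": 0,"wy": 0,"wz": 0},{"dx": 0.6,"dy": 0.8,"dz": -0.3,"wx": 0,"wy": 0,"wz": 0},{"dx": 0.61,"dy": 0.82,"dz": -0.4,"wx": 0,"wy": 0,"wz": 0},{"dx": 0.61,"dy": 0.82,"dz": -0.4,"wx": 0,"wy": 0,"wz": 0}])

```text
clock: 3.3
position: [0.4982, -0.1639, 0.2545]
ee_rot: [0.819, -0.574, -0.002, 0.001]
wrist_force: [-0.6, -0.5, -0.7]
opening: 0.0597
```

Run:
```python
from h import *
from plant import arm, eyes
import pickle
c=eyes.camera("wrist"); pickle.dump(c,open("w2.pkl","wb")); cv2.imwrite("pics/w2.png",c["pixels"][:,:,::-1]); print(arm.get_obs()["position"],c["eye"])
d=pickle.load(open("w1.pkl","rb")); crop(d["pixels"],(120,0,170,125),4.5,"w1c.png")
```

```text
[ 0.49803881 -0.1658869   0.25591038] [ 0.56954322 -0.13895961  0.41236349]
```

View pics/w2.png

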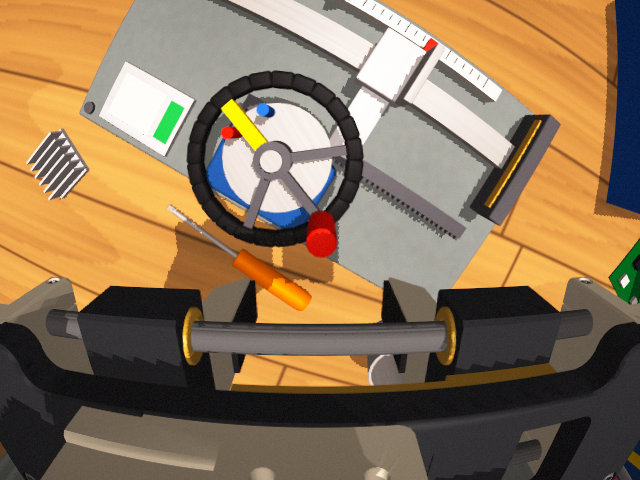

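View pics/w1c.png

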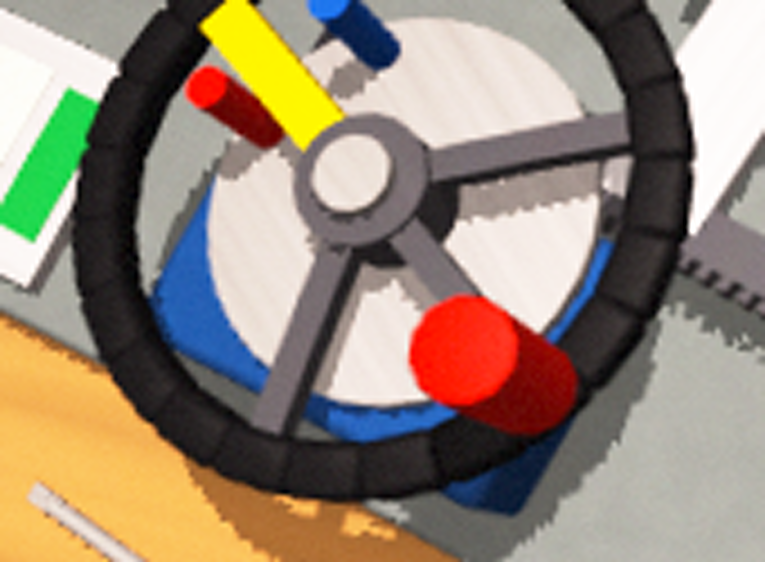

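Run:
```python
from h import *
import pickle
from plant import eyes
W1=pickle.load(open("w1.pkl","rb"));W2=pickle.load(open("w2.pkl","rb"))
crop(W2["pixels"],(180,60,190,200),3,"w2c.png")
T=eyes.camera("top")
def rim(c,ry,cen,rmax,z):
    px=c["pixels"].astype(int); m=(px.max(2)<62)&(px.max(2)-px.min(2)<15)
    pts=[]
    for a in np.radians(np.arange(0,360,4)):
        rs=np.arange(rmax,10,-0.25)
        for r in rs:
            u,v=cen[0]+r*np.cos(a),cen[1]+r*np.sin(a)
            if 0<=v<479 and 0<=u<639 and m[int(round(v)),int(round(u))]:
                d=ry(c,u,v); e=c["eye"]; pts.append((e+d*(z-e[2])/d[2])[:2]); break
    pts=np.array(pts)
    f=lambda p: np.hypot(*(pts-p[:2]).T)-p[2]
    s=least_squares(f,[.535,-.11,.075],loss="soft_l1",f_scale=.001)
    print(s.x.round(4), np.abs(f(s.x)).round(4)[::6])
for z in (.101,):
    rim(W2,wray,(275,158),100,z); rim(T,ray,(378,245),40,z); rim(W1,wray,(203,39),80,z)
for w1,w2 in [((223.1,77.8),None)]:
    d=wray(W1,*w1);e=W1["eye"]; print("crank top w1 z.169",e+d*(.169-e[2])/d[2])
```

```text
[ 0.5341 -0.1091  0.0755] [0.0003 0.0006 0.0123 0.0001 0.     0.0004 0.0008 0.0003 0.     0.0004
 0.0006 0.0005 0.0001 0.0005 0.0001]
[ 0.5348 -0.1099  0.0746] [0.0127 0.0118 0.0133 0.018  0.003  0.     0.001  0.0005 0.0002 0.0001
 0.0012 0.     0.0022 0.0018 0.025 ]
[ 0.5343 -0.1089  0.0756] [0.0001 0.0011 0.0013 0.0007 0.0008 0.0009 0.     0.0009 0.0006 0.0014
 0.0051 0.0002]
crank top w1 z.169 [ 0.49880684 -0.16656186  0.169     ]
```

View pics/w2c.png

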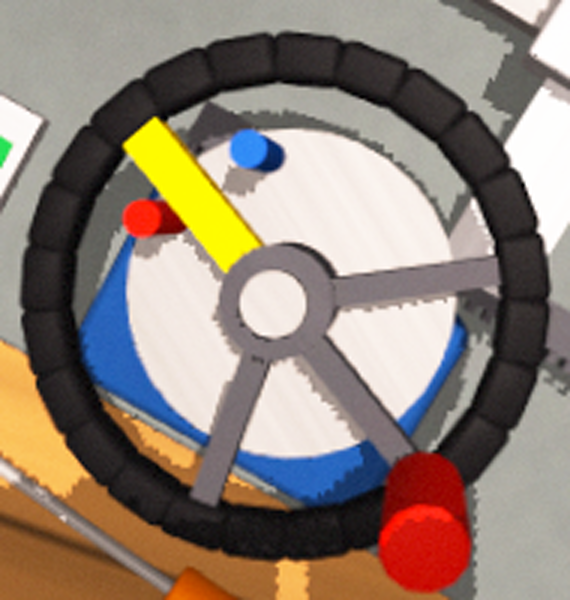

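Run:
```python
from h import *
import pickle
W1=pickle.load(open("w1.pkl","rb"));W2=pickle.load(open("w2.pkl","rb"))
p,r=tri([(W1["eye"],wray(W1,223.1,77.8)),(W2["eye"],wray(W2,321.3,242.3))]);print("crank top",p,r)
def z(c,u,v,z):
    d=wray(c,u,v);e=c["eye"]; return (e+d*(z-e[2])/d[2])[:2]
H=np.array([.5343,-.1092])
a=z(W2,321.3,242.3,.169);print(a,np.hypot(*(a-H)),np.degrees(np.arctan2(*(a-H)[::-1])))
a=z(W2,180+141/3,60+130/3,.107);print("spoke",a,np.hypot(*(a-H)),np.degrees(np.arctan2(*(a-H)[::-1])))
for n,u,v in(("red",140,217),("blue",249,147)):
    a=z(W2,180+u/3,60+v/3,.12);print(n,a,np.hypot(*(a-H)),np.degrees(np.arctan2(*(a-H)[::-1])))
a=z(W2,434,39,.056);print("nose corner",a, a-H)
```

```text
crank top [ 0.49892724 -0.16561698  0.16603001] [np.float64(8.254286039929238e-05), np.float64(8.254286039931665e-05)]
[ 0.49971391 -0.16524443] 0.06585723874974189 -121.67952361990389
spoke [ 0.56757118 -0.05823526] 0.060863580447904984 56.862397700426065
red [ 0.54550095 -0.06898871] 0.04174217553628808 74.43469143900438
blue [ 0.57195558 -0.09083821] 0.04189389074438661 25.995005259830894
nose corner [ 0.69864466 -0.20998148] [ 0.16434466 -0.10078148]
```

The hub measures (0.534,-0.109) from three views. The crank is at (0.4995,-0.165) with its top at 0.166, 66 mm from the hub, at -122 degrees. The red post is about 2 degrees ahead of the spoke. These fit the given sizes, so I descend and grip.

Request:
play_rows(steps=[{"dx": 0.01,"dy": 0,"dz": -0.3,"wx": 0,"wy": 0,"wz": 0},{"dx": 0.01,"dy": 0,"dz": -0.55,"wx": 0,"wy": 0,"wz": 0},{"dx": 0.01,"dy": 0,"dz": -0.75,"wx": 0,"wy": 0,"wz": 0},{"dx": 0.01,"dy": 0,"dz": -0.85,"wx": 0,"wy": 0,"wz": 0},{"dx": 0.01,"dy": 0,"dz": -0.85,"wx": 0,"wy": 0,"wz": 0}])

```text
clock: 3.9
position: [0.4988, -0.1673, 0.1282]
ee_rot: [0.817, -0.576, -0.001, 0.001]
wrist_force: [0.0, 0.5, 0.7]
opening: 0.0596
```

Run:
```python
from h import *
from plant import arm, eyes
c=eyes.camera("wrist");crop(c["pixels"],(150,100,340,260),2.3,"w3.png"); print(arm.get_obs()["position"])
```

```text
[ 0.49981538 -0.16710378  0.12964327]
```

View pics/w3.png

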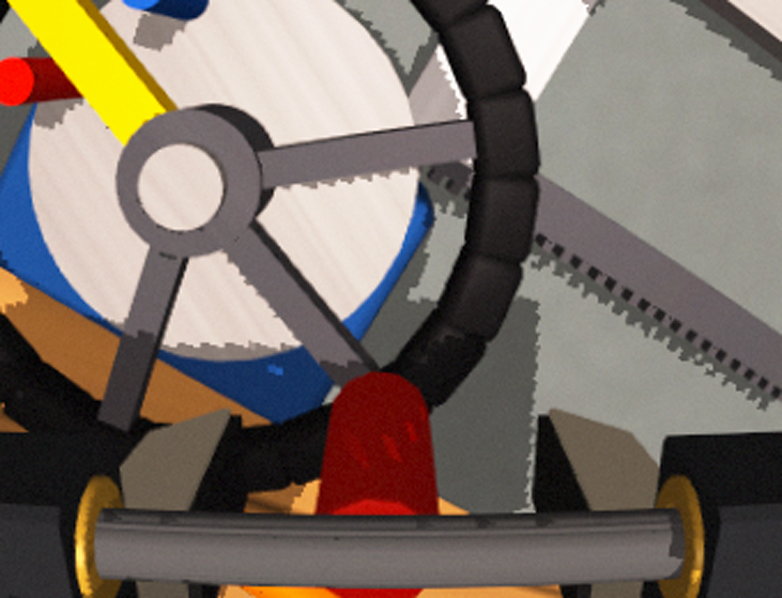

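The handle sits between the two fingers, centred at about (380,480) in the crop. I close the jaws.

Request:
play_rows(steps=[{"dx": 0,"dy": 0.01,"dz": 0,"wx": 0,"wy": 0,"wz": 0},{"dx": 0,"dy": 0.01,"dz": 0,"wx": 0,"wy": 0,"wz": 0},{"dx": 0,"dy": 0.01,"dz": 0,"wx": 0,"wy": 0,"wz": 0},{"dx": 0,"dy": 0.01,"dz": 0,"wx": 0,"wy": 0,"wz": 0},{"dx": 0,"dy": 0.01,"dz": 0,"wx": 0,"wy": 0,"wz": 0},{"dx": 0,"dy": 0.01,"dz": 0,"wx": 0,"wy": 0,"wz": 0}], jaw=1, force=18)

```text
clock: 4.55
position: [0.5005, -0.1634, 0.1295]
ee_rot: [0.818, -0.575, 0.0, 0.0]
wrist_force: [-0.1, -0.6, 2.7]
opening: 0.0214
```

Run:
```python
from plant import arm
o=arm.get_obs(); print({k:o[k].round(4) for k in("position","wrist_force","moment")},o["opening"])
```

```text
{'position': array([ 0.5005, -0.1634,  0.1295]), 'wrist_force': array([-0.1253, -0.6065,  2.6814]), 'moment': array([-0.1447,  0.1703, -0.011 ])} 0.021416815205848497
```

```bash
cat > tab.py <<'E'
import sys,numpy as np
# args: phi0 step n [hx hy r]
p0,st,n=float(sys.argv[1]),float(sys.argv[2]),int(sys.argv[3])
r=float(sys.argv[4]) if len(sys.argv)>4 else .066
P=lambda a:r*np.array([np.cos(np.radians(a)),np.sin(np.radians(a))])
for k in range(1,n+1):
    d=(P(p0+st*k)-P(p0))/.15; print('{"dx": %.3f, "dy": %.3f, "dz": 0, "wx": 0, "wy": 0, "wz": 0},'%tuple(d),end=" ")
print("end phi",p0+st*n)
E
python3 tab.py -122 3 8
```

```text
{"dx": 0.020, "dy": -0.012, "dz": 0, "wx": 0, "wy": 0, "wz": 0}, {"dx": 0.040, "dy": -0.022, "dz": 0, "wx": 0, "wy": 0, "wz": 0}, {"dx": 0.061, "dy": -0.032, "dz": 0, "wx": 0, "wy": 0, "wz": 0}, {"dx": 0.083, "dy": -0.040, "dz": 0, "wx": 0, "wy": 0, "wz": 0}, {"dx": 0.105, "dy": -0.048, "dz": 0, "wx": 0, "wy": 0, "wz": 0}, {"dx": 0.127, "dy": -0.054, "dz": 0, "wx": 0, "wy": 0, "wz": 0}, {"dx": 0.149, "dy": -0.059, "dz": 0, "wx": 0, "wy": 0, "wz": 0}, {"dx": 0.172, "dy": -0.063, "dz": 0, "wx": 0, "wy": 0, "wz": 0}, end phi -98.0
```

Request:
play_rows(steps=[{"dx": 0.02,"dy": -0.012,"dz": 0,"wx": 0,"wy": 0,"wz": 0},{"dx": 0.04,"dy": -0.022,"dz": 0,"wx": 0,"wy": 0,"wz": 0},{"dx": 0.061,"dy": -0.032,"dz": 0,"wx": 0,"wy": 0,"wz": 0},{"dx": 0.083,"dy": -0.04,"dz": 0,"wx": 0,"wy": 0,"wz": 0},{"dx": 0.105,"dy": -0.048,"dz": 0,"wx": 0,"wy": 0,"wz": 0},{"dx": 0.127,"dy": -0.054,"dz": 0,"wx": 0,"wy": 0,"wz": 0},{"dx": 0.149,"dy": -0.059,"dz": 0,"wx": 0,"wy": 0,"wz": 0},{"dx": 0.172,"dy": -0.063,"dz": 0,"wx": 0,"wy": 0,"wz": 0}])

```text
clock: 5.35
position: [0.5251, -0.1732, 0.1294]
ee_rot: [0.818, -0.575, -0.001, 0.001]
wrist_force: [-7.3, -0.1, 10.0]
opening: 0.0217
```

```bash
cat > st.py <<'E'
from plant import arm
import numpy as np
o=arm.get_obs(); H=np.array([.5343,-.1092]); d=o["position"][:2]-H; r=np.hypot(*d); u=d/r; t=np.array([-u[1],u[0]]); f=o["wrist_force"][:2]
print("t",round(o["clock"],2),"pos",o["position"].round(4),"phi",np.degrees(np.arctan2(d[1],d[0])).round(1),"r",r.round(4),"Frad",(f@u).round(1),"Ftan(ccw)",(f@t).round(1),"Fz",o["wrist_force"][2].round(1),"op",round(o["opening"],4))
E
python3 st.py; python3 tab.py -98 3 12
```

```text
t 5.35 pos [ 0.5251 -0.1732  0.1294] phi -98.2 r 0.0646 Frad 1.1 Ftan(ccw) -7.2 Fz 10.0 op 0.0217
{"dx": 0.023, "dy": -0.003, "dz": 0, "wx": 0, "wy": 0, "wz": 0}, {"dx": 0.046, "dy": -0.004, "dz": 0, "wx": 0, "wy": 0, "wz": 0}, {"dx": 0.069, "dy": -0.004, "dz": 0, "wx": 0, "wy": 0, "wz": 0}, {"dx": 0.092, "dy": -0.003, "dz": 0, "wx": 0, "wy": 0, "wz": 0}, {"dx": 0.115, "dy": -0.001, "dz": 0, "wx": 0, "wy": 0, "wz": 0}, {"dx": 0.138, "dy": 0.002, "dz": 0, "wx": 0, "wy": 0, "wz": 0}, {"dx": 0.160, "dy": 0.007, "dz": 0, "wx": 0, "wy": 0, "wz": 0}, {"dx": 0.183, "dy": 0.013, "dz": 0, "wx": 0, "wy": 0, "wz": 0}, {"dx": 0.204, "dy": 0.020, "dz": 0, "wx": 0, "wy": 0, "wz": 0}, {"dx": 0.226, "dy": 0.028, "dz": 0, "wx": 0, "wy": 0, "wz": 0}, {"dx": 0.247, "dy": 0.037, "dz": 0, "wx": 0, "wy": 0, "wz": 0}, {"dx": 0.268, "dy": 0.047, "dz": 0, "wx": 0, "wy": 0, "wz": 0}, end phi -62.0
```

Tangential load is 7.2 N, as expected, and radial load is small. There is about 10 N of vertical preload, so I lift a hair while winding on.

Request:
play_rows(steps=[{"dx": 0.023,"dy": -0.003,"dz": 0.004,"wx": 0,"wy": 0,"wz": 0},{"dx": 0.046,"dy": -0.004,"dz": 0.008,"wx": 0,"wy": 0,"wz": 0},{"dx": 0.069,"dy": -0.004,"dz": 0.008,"wx": 0,"wy": 0,"wz": 0},{"dx": 0.092,"dy": -0.003,"dz": 0.008,"wx": 0,"wy": 0,"wz": 0},{"dx": 0.115,"dy": -0.001,"dz": 0.008,"wx": 0,"wy": 0,"wz": 0},{"dx": 0.138,"dy": 0.002,"dz": 0.008,"wx": 0,"wy": 0,"wz": 0},{"dx": 0.16,"dy": 0.007,"dz": 0.008,"wx": 0,"wy": 0,"wz": 0},{"dx": 0.183,"dy": 0.013,"dz": 0.008,"wx": 0,"wy": 0,"wz": 0},{"dx": 0.204,"dy": 0.02,"dz": 0.008,"wx": 0,"wy": 0,"wz": 0},{"dx": 0.226,"dy": 0.028,"dz": 0.008,"wx": 0,"wy": 0,"wz": 0},{"dx": 0.247,"dy": 0.037,"dz": 0.008,"wx": 0,"wy": 0,"wz": 0},{"dx": 0.268,"dy": 0.047,"dz": 0.008,"wx": 0,"wy": 0,"wz": 0}])

```text
clock: 6.55
position: [0.5646, -0.1679, 0.1296]
ee_rot: [0.818, -0.575, -0.001, 0.002]
wrist_force: [-4.5, -5.1, 0.8]
opening: 0.0217
```

```bash
python3 st.py; python3 tab.py -62 3 12
```

```text
t 6.55 pos [ 0.5646 -0.1679  0.1296] phi -62.7 r 0.0661 Frad 2.5 Ftan(ccw) -6.4 Fz 0.8 op 0.0217
{"dx": 0.020, "dy": 0.011, "dz": 0, "wx": 0, "wy": 0, "wz": 0}, {"dx": 0.039, "dy": 0.024, "dz": 0, "wx": 0, "wy": 0, "wz": 0}, {"dx": 0.058, "dy": 0.037, "dz": 0, "wx": 0, "wy": 0, "wz": 0}, {"dx": 0.076, "dy": 0.051, "dz": 0, "wx": 0, "wy": 0, "wz": 0}, {"dx": 0.094, "dy": 0.067, "dz": 0, "wx": 0, "wy": 0, "wz": 0}, {"dx": 0.110, "dy": 0.083, "dz": 0, "wx": 0, "wy": 0, "wz": 0}, {"dx": 0.126, "dy": 0.100, "dz": 0, "wx": 0, "wy": 0, "wz": 0}, {"dx": 0.140, "dy": 0.118, "dz": 0, "wx": 0, "wy": 0, "wz": 0}, {"dx": 0.154, "dy": 0.136, "dz": 0, "wx": 0, "wy": 0, "wz": 0}, {"dx": 0.167, "dy": 0.155, "dz": 0, "wx": 0, "wy": 0, "wz": 0}, {"dx": 0.178, "dy": 0.175, "dz": 0, "wx": 0, "wy": 0, "wz": 0}, {"dx": 0.189, "dy": 0.196, "dz": 0, "wx": 0, "wy": 0, "wz": 0}, end phi -26.0
```

Request:
play_rows(steps=[{"dx": 0.02,"dy": 0.011,"dz": 0,"wx": 0,"wy": 0,"wz": 0},{"dx": 0.039,"dy": 0.024,"dz": 0,"wx": 0,"wy": 0,"wz": 0},{"dx": 0.058,"dy": 0.037,"dz": 0,"wx": 0,"wy": 0,"wz": 0},{"dx": 0.076,"dy": 0.051,"dz": 0,"wx": 0,"wy": 0,"wz": 0},{"dx": 0.094,"dy": 0.067,"dz": 0,"wx": 0,"wy": 0,"wz": 0},{"dx": 0.11,"dy": 0.083,"dz": 0,"wx": 0,"wy": 0,"wz": 0},{"dx": 0.126,"dy": 0.1,"dz": 0,"wx": 0,"wy": 0,"wz": 0},{"dx": 0.14,"dy": 0.118,"dz": 0,"wx": 0,"wy": 0,"wz": 0},{"dx": 0.154,"dy": 0.136,"dz": 0,"wx": 0,"wy": 0,"wz": 0},{"dx": 0.167,"dy": 0.155,"dz": 0,"wx": 0,"wy": 0,"wz": 0},{"dx": 0.178,"dy": 0.175,"dz": 0,"wx": 0,"wy": 0,"wz": 0},{"dx": 0.189,"dy": 0.196,"dz": 0,"wx": 0,"wy": 0,"wz": 0}])

```text
clock: 7.75
position: [0.5944, -0.1397, 0.1297]
ee_rot: [0.818, -0.576, 0.001, 0.002]
wrist_force: [1.2, -7.7, -3.6]
opening: 0.0215
```

```bash
python3 st.py; python3 tab.py -26 3 12
```

```text
t 7.75 pos [ 0.5944 -0.1397  0.1297] phi -26.9 r 0.0674 Frad 4.6 Ftan(ccw) -6.3 Fz -3.6 op 0.0215
{"dx": 0.010, "dy": 0.021, "dz": 0, "wx": 0, "wy": 0, "wz": 0}, {"dx": 0.018, "dy": 0.042, "dz": 0, "wx": 0, "wy": 0, "wz": 0}, {"dx": 0.025, "dy": 0.064, "dz": 0, "wx": 0, "wy": 0, "wz": 0}, {"dx": 0.031, "dy": 0.086, "dz": 0, "wx": 0, "wy": 0, "wz": 0}, {"dx": 0.036, "dy": 0.109, "dz": 0, "wx": 0, "wy": 0, "wz": 0}, {"dx": 0.040, "dy": 0.132, "dz": 0, "wx": 0, "wy": 0, "wz": 0}, {"dx": 0.043, "dy": 0.155, "dz": 0, "wx": 0, "wy": 0, "wz": 0}, {"dx": 0.044, "dy": 0.178, "dz": 0, "wx": 0, "wy": 0, "wz": 0}, {"dx": 0.044, "dy": 0.201, "dz": 0, "wx": 0, "wy": 0, "wz": 0}, {"dx": 0.043, "dy": 0.224, "dz": 0, "wx": 0, "wy": 0, "wz": 0}, {"dx": 0.041, "dy": 0.247, "dz": 0, "wx": 0, "wy": 0, "wz": 0}, {"dx": 0.038, "dy": 0.269, "dz": 0, "wx": 0, "wy": 0, "wz": 0}, end phi 10.0
```

Request:
play_rows(steps=[{"dx": 0.013,"dy": 0.021,"dz": -0.002,"wx": 0,"wy": 0,"wz": 0},{"dx": 0.022,"dy": 0.042,"dz": -0.003,"wx": 0,"wy": 0,"wz": 0},{"dx": 0.029,"dy": 0.064,"dz": -0.003,"wx": 0,"wy": 0,"wz": 0},{"dx": 0.035,"dy": 0.086,"dz": -0.003,"wx": 0,"wy": 0,"wz": 0},{"dx": 0.04,"dy": 0.109,"dz": -0.003,"wx": 0,"wy": 0,"wz": 0},{"dx": 0.044,"dy": 0.132,"dz": -0.003,"wx": 0,"wy": 0,"wz": 0},{"dx": 0.047,"dy": 0.155,"dz": -0.003,"wx": 0,"wy": 0,"wz": 0},{"dx": 0.048,"dy": 0.178,"dz": -0.003,"wx": 0,"wy": 0,"wz": 0},{"dx": 0.048,"dy": 0.201,"dz": -0.003,"wx": 0,"wy": 0,"wz": 0},{"dx": 0.047,"dy": 0.224,"dz": -0.003,"wx": 0,"wy": 0,"wz": 0},{"dx": 0.045,"dy": 0.247,"dz": -0.003,"wx": 0,"wy": 0,"wz": 0},{"dx": 0.042,"dy": 0.269,"dz": -0.003,"wx": 0,"wy": 0,"wz": 0}])

```text
clock: 8.95
position: [0.6018, -0.0986, 0.1296]
ee_rot: [0.818, -0.575, 0.001, 0.001]
wrist_force: [3.4, -7.1, -3.1]
opening: 0.0219
```

```bash
python3 st.py; python3 tab.py 10 3 12
```

```text
t 8.95 pos [ 0.6018 -0.0986  0.1296] phi 8.9 r 0.0684 Frad 2.3 Ftan(ccw) -7.6 Fz -3.1 op 0.0219
{"dx": -0.005, "dy": 0.023, "dz": 0, "wx": 0, "wy": 0, "wz": 0}, {"dx": -0.010, "dy": 0.045, "dz": 0, "wx": 0, "wy": 0, "wz": 0}, {"dx": -0.017, "dy": 0.067, "dz": 0, "wx": 0, "wy": 0, "wz": 0}, {"dx": -0.025, "dy": 0.088, "dz": 0, "wx": 0, "wy": 0, "wz": 0}, {"dx": -0.035, "dy": 0.110, "dz": 0, "wx": 0, "wy": 0, "wz": 0}, {"dx": -0.045, "dy": 0.130, "dz": 0, "wx": 0, "wy": 0, "wz": 0}, {"dx": -0.056, "dy": 0.150, "dz": 0, "wx": 0, "wy": 0, "wz": 0}, {"dx": -0.069, "dy": 0.170, "dz": 0, "wx": 0, "wy": 0, "wz": 0}, {"dx": -0.082, "dy": 0.188, "dz": 0, "wx": 0, "wy": 0, "wz": 0}, {"dx": -0.096, "dy": 0.206, "dz": 0, "wx": 0, "wy": 0, "wz": 0}, {"dx": -0.112, "dy": 0.224, "dz": 0, "wx": 0, "wy": 0, "wz": 0}, {"dx": -0.128, "dy": 0.240, "dz": 0, "wx": 0, "wy": 0, "wz": 0}, end phi 46.0
```

Request:
play_rows(steps=[{"dx": -0.004,"dy": 0.023,"dz": -0.002,"wx": 0,"wy": 0,"wz": 0},{"dx": -0.008,"dy": 0.045,"dz": -0.003,"wx": 0,"wy": 0,"wz": 0},{"dx": -0.015,"dy": 0.067,"dz": -0.003,"wx": 0,"wy": 0,"wz": 0},{"dx": -0.023,"dy": 0.088,"dz": -0.003,"wx": 0,"wy": 0,"wz": 0},{"dx": -0.033,"dy": 0.11,"dz": -0.003,"wx": 0,"wy": 0,"wz": 0},{"dx": -0.043,"dy": 0.13,"dz": -0.003,"wx": 0,"wy": 0,"wz": 0},{"dx": -0.054,"dy": 0.15,"dz": -0.003,"wx": 0,"wy": 0,"wz": 0},{"dx": -0.067,"dy": 0.17,"dz": -0.003,"wx": 0,"wy": 0,"wz": 0},{"dx": -0.08,"dy": 0.188,"dz": -0.003,"wx": 0,"wy": 0,"wz": 0},{"dx": -0.094,"dy": 0.206,"dz": -0.003,"wx": 0,"wy": 0,"wz": 0},{"dx": -0.11,"dy": 0.224,"dz": -0.003,"wx": 0,"wy": 0,"wz": 0},{"dx": -0.126,"dy": 0.24,"dz": -0.003,"wx": 0,"wy": 0,"wz": 0}])

```text
clock: 10.15
position: [0.5837, -0.0619, 0.1296]
ee_rot: [0.818, -0.575, 0.002, 0.0]
wrist_force: [5.4, -4.9, -2.5]
opening: 0.0213
```

```bash
python3 st.py; python3 tab.py 46 3 12
```

```text
t 10.15 pos [ 0.5837 -0.0619  0.1296] phi 43.8 r 0.0684 Frad 0.5 Ftan(ccw) -7.3 Fz -2.5 op 0.0213
{"dx": -0.017, "dy": 0.016, "dz": 0, "wx": 0, "wy": 0, "wz": 0}, {"dx": -0.035, "dy": 0.030, "dz": 0, "wx": 0, "wy": 0, "wz": 0}, {"dx": -0.053, "dy": 0.044, "dz": 0, "wx": 0, "wy": 0, "wz": 0}, {"dx": -0.072, "dy": 0.057, "dz": 0, "wx": 0, "wy": 0, "wz": 0}, {"dx": -0.092, "dy": 0.068, "dz": 0, "wx": 0, "wy": 0, "wz": 0}, {"dx": -0.113, "dy": 0.079, "dz": 0, "wx": 0, "wy": 0, "wz": 0}, {"dx": -0.134, "dy": 0.089, "dz": 0, "wx": 0, "wy": 0, "wz": 0}, {"dx": -0.155, "dy": 0.097, "dz": 0, "wx": 0, "wy": 0, "wz": 0}, {"dx": -0.177, "dy": 0.104, "dz": 0, "wx": 0, "wy": 0, "wz": 0}, {"dx": -0.199, "dy": 0.110, "dz": 0, "wx": 0, "wy": 0, "wz": 0}, {"dx": -0.222, "dy": 0.115, "dz": 0, "wx": 0, "wy": 0, "wz": 0}, {"dx": -0.244, "dy": 0.119, "dz": 0, "wx": 0, "wy": 0, "wz": 0}, end phi 82.0
```

Request:
play_rows(steps=[{"dx": -0.017,"dy": 0.016,"dz": 0,"wx": 0,"wy": 0,"wz": 0},{"dx": -0.035,"dy": 0.03,"dz": 0,"wx": 0,"wy": 0,"wz": 0},{"dx": -0.053,"dy": 0.044,"dz": 0,"wx": 0,"wy": 0,"wz": 0},{"dx": -0.072,"dy": 0.057,"dz": 0,"wx": 0,"wy": 0,"wz": 0},{"dx": -0.092,"dy": 0.068,"dz": 0,"wx": 0,"wy": 0,"wz": 0},{"dx": -0.113,"dy": 0.079,"dz": 0,"wx": 0,"wy": 0,"wz": 0},{"dx": -0.134,"dy": 0.089,"dz": 0,"wx": 0,"wy": 0,"wz": 0},{"dx": -0.155,"dy": 0.097,"dz": 0,"wx": 0,"wy": 0,"wz": 0},{"dx": -0.177,"dy": 0.104,"dz": 0,"wx": 0,"wy": 0,"wz": 0},{"dx": -0.199,"dy": 0.11,"dz": 0,"wx": 0,"wy": 0,"wz": 0},{"dx": -0.222,"dy": 0.115,"dz": 0,"wx": 0,"wy": 0,"wz": 0},{"dx": -0.244,"dy": 0.119,"dz": 0,"wx": 0,"wy": 0,"wz": 0}])

```text
clock: 11.35
position: [0.5475, -0.043, 0.1296]
ee_rot: [0.818, -0.575, 0.002, -0.001]
wrist_force: [6.4, -3.1, -5.0]
opening: 0.0212
```

```bash
python3 st.py; python3 tab.py 82 3 12
python3 - <<'E'
from h import *
from plant import arm, eyes
c=eyes.camera("scene");crop(c["pixels"],(180,200,200,170),3.9,"s4.png")
E
```

```text
t 11.35 pos [ 0.5475 -0.043   0.1296] phi 78.7 r 0.0675 Frad -1.8 Ftan(ccw) -6.9 Fz -5.0 op 0.0212
{"dx": -0.023, "dy": 0.003, "dz": 0, "wx": 0, "wy": 0, "wz": 0}, {"dx": -0.046, "dy": 0.004, "dz": 0, "wx": 0, "wy": 0, "wz": 0}, {"dx": -0.069, "dy": 0.004, "dz": 0, "wx": 0, "wy": 0, "wz": 0}, {"dx": -0.092, "dy": 0.003, "dz": 0, "wx": 0, "wy": 0, "wz": 0}, {"dx": -0.115, "dy": 0.001, "dz": 0, "wx": 0, "wy": 0, "wz": 0}, {"dx": -0.138, "dy": -0.002, "dz": 0, "wx": 0, "wy": 0, "wz": 0}, {"dx": -0.160, "dy": -0.007, "dz": 0, "wx": 0, "wy": 0, "wz": 0}, {"dx": -0.183, "dy": -0.013, "dz": 0, "wx": 0, "wy": 0, "wz": 0}, {"dx": -0.204, "dy": -0.020, "dz": 0, "wx": 0, "wy": 0, "wz": 0}, {"dx": -0.226, "dy": -0.028, "dz": 0, "wx": 0, "wy": 0, "wz": 0}, {"dx": -0.247, "dy": -0.037, "dz": 0, "wx": 0, "wy": 0, "wz": 0}, {"dx": -0.268, "dy": -0.047, "dz": 0, "wx": 0, "wy": 0, "wz": 0}, end phi 118.0
```

View pics/s4.png

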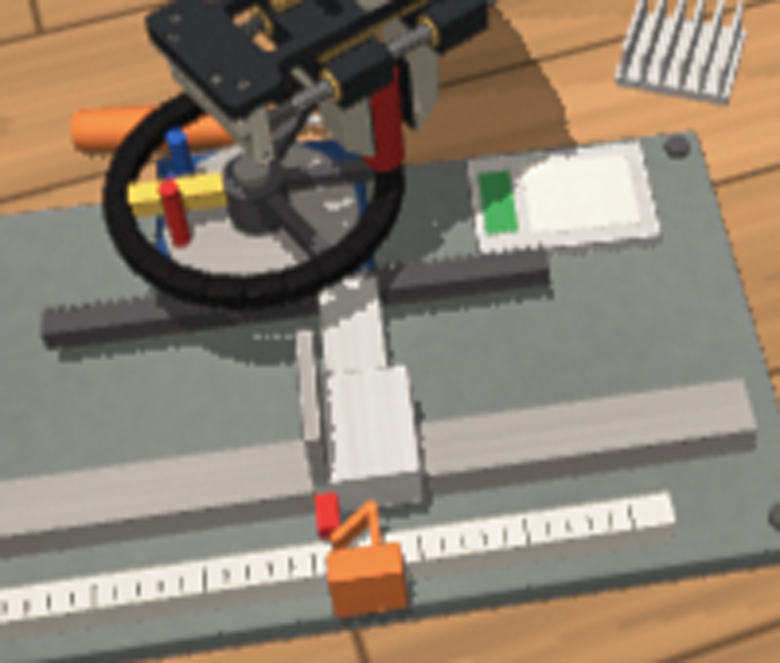

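The spoke is on the red post and the nose (327,515) is about to meet the catch tip (372,505). I continue outwards.

Request:
play_rows(steps=[{"dx": -0.023,"dy": 0.003,"dz": -0.002,"wx": 0,"wy": 0,"wz": 0},{"dx": -0.046,"dy": 0.004,"dz": -0.004,"wx": 0,"wy": 0,"wz": 0},{"dx": -0.069,"dy": 0.004,"dz": -0.004,"wx": 0,"wy": 0,"wz": 0},{"dx": -0.092,"dy": 0.003,"dz": -0.004,"wx": 0,"wy": 0,"wz": 0},{"dx": -0.115,"dy": 0.001,"dz": -0.004,"wx": 0,"wy": 0,"wz": 0},{"dx": -0.138,"dy": -0.002,"dz": -0.004,"wx": 0,"wy": 0,"wz": 0},{"dx": -0.16,"dy": -0.007,"dz": -0.004,"wx": 0,"wy": 0,"wz": 0},{"dx": -0.183,"dy": -0.013,"dz": -0.004,"wx": 0,"wy": 0,"wz": 0},{"dx": -0.204,"dy": -0.02,"dz": -0.004,"wx": 0,"wy": 0,"wz": 0},{"dx": -0.226,"dy": -0.028,"dz": -0.004,"wx": 0,"wy": 0,"wz": 0},{"dx": -0.247,"dy": -0.037,"dz": -0.004,"wx": 0,"wy": 0,"wz": 0},{"dx": -0.268,"dy": -0.047,"dz": -0.004,"wx": 0,"wy": 0,"wz": 0}])

```text
clock: 12.6
position: [0.5086, -0.0484, 0.1295]
ee_rot: [0.819, -0.574, 0.002, -0.002]
wrist_force: [7.9, 1.4, -2.3]
opening: 0.0215
```

```bash
python3 st.py; python3 tab.py 118 3 12
python3 - <<'E'
from h import *
from plant import arm, eyes
c=eyes.camera("scene");crop(c["pixels"],(180,200,200,170),3.9,"s5.png")
E
```

```text
t 12.6 pos [ 0.5086 -0.0484  0.1295] phi 112.9 r 0.0661 Frad -1.8 Ftan(ccw) -7.8 Fz -2.3 op 0.0215
{"dx": -0.020, "dy": -0.011, "dz": 0, "wx": 0, "wy": 0, "wz": 0}, {"dx": -0.039, "dy": -0.024, "dz": 0, "wx": 0, "wy": 0, "wz": 0}, {"dx": -0.058, "dy": -0.037, "dz": 0, "wx": 0, "wy": 0, "wz": 0}, {"dx": -0.076, "dy": -0.051, "dz": 0, "wx": 0, "wy": 0, "wz": 0}, {"dx": -0.094, "dy": -0.067, "dz": 0, "wx": 0, "wy": 0, "wz": 0}, {"dx": -0.110, "dy": -0.083, "dz": 0, "wx": 0, "wy": 0, "wz": 0}, {"dx": -0.126, "dy": -0.100, "dz": 0, "wx": 0, "wy": 0, "wz": 0}, {"dx": -0.140, "dy": -0.118, "dz": 0, "wx": 0, "wy": 0, "wz": 0}, {"dx": -0.154, "dy": -0.136, "dz": 0, "wx": 0, "wy": 0, "wz": 0}, {"dx": -0.167, "dy": -0.155, "dz": 0, "wx": 0, "wy": 0, "wz": 0}, {"dx": -0.178, "dy": -0.175, "dz": 0, "wx": 0, "wy": 0, "wz": 0}, {"dx": -0.189, "dy": -0.196, "dz": 0, "wx": 0, "wy": 0, "wz": 0}, end phi 154.0
```

View pics/s5.png

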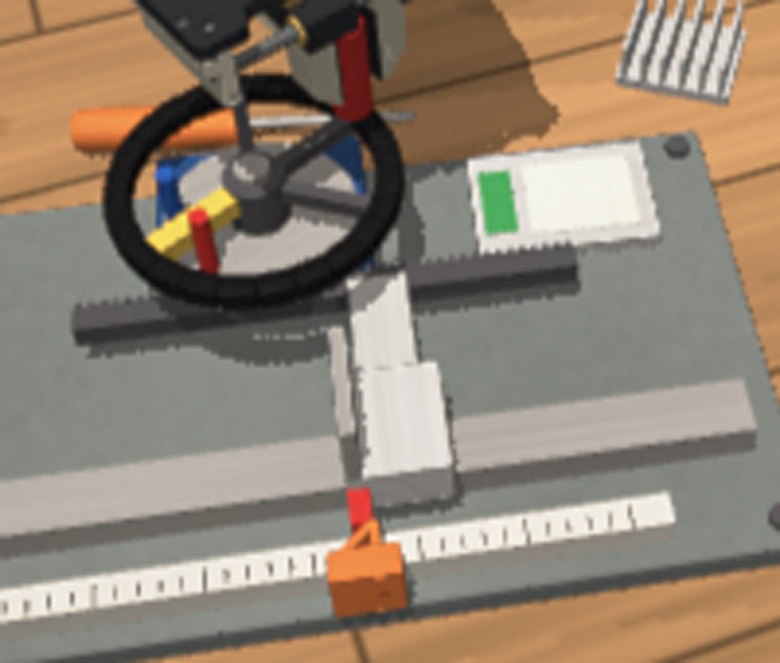

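The nose (358,508) is pushing the catch aside. It needs about 15 mm more to clear, then about 17 mm beyond that.

Request:
play_rows(steps=[{"dx": -0.02,"dy": -0.011,"dz": 0,"wx": 0,"wy": 0,"wz": 0},{"dx": -0.039,"dy": -0.024,"dz": 0,"wx": 0,"wy": 0,"wz": 0},{"dx": -0.058,"dy": -0.037,"dz": 0,"wx": 0,"wy": 0,"wz": 0},{"dx": -0.076,"dy": -0.051,"dz": 0,"wx": 0,"wy": 0,"wz": 0},{"dx": -0.094,"dy": -0.067,"dz": 0,"wx": 0,"wy": 0,"wz": 0},{"dx": -0.11,"dy": -0.083,"dz": 0,"wx": 0,"wy": 0,"wz": 0},{"dx": -0.126,"dy": -0.1,"dz": 0,"wx": 0,"wy": 0,"wz": 0},{"dx": -0.14,"dy": -0.118,"dz": 0,"wx": 0,"wy": 0,"wz": 0},{"dx": -0.154,"dy": -0.136,"dz": 0,"wx": 0,"wy": 0,"wz": 0},{"dx": -0.167,"dy": -0.155,"dz": 0,"wx": 0,"wy": 0,"wz": 0},{"dx": -0.178,"dy": -0.175,"dz": 0,"wx": 0,"wy": 0,"wz": 0},{"dx": -0.189,"dy": -0.196,"dz": 0,"wx": 0,"wy": 0,"wz": 0}])

```text
clock: 13.85
position: [0.4787, -0.0766, 0.1295]
ee_rot: [0.819, -0.574, 0.001, -0.002]
wrist_force: [2.1, 7.5, 3.4]
opening: 0.0216
```

```bash
python3 st.py; python3 tab.py 154 3 12
python3 - <<'E'
from h import *
from plant import arm, eyes
c=eyes.camera("scene");crop(c["pixels"],(180,200,200,170),3.9,"s6.png")
E
```

```text
t 13.85 pos [ 0.4787 -0.0766  0.1295] phi 149.6 r 0.0644 Frad 2.0 Ftan(ccw) -7.6 Fz 3.4 op 0.0216
{"dx": -0.010, "dy": -0.021, "dz": 0, "wx": 0, "wy": 0, "wz": 0}, {"dx": -0.018, "dy": -0.042, "dz": 0, "wx": 0, "wy": 0, "wz": 0}, {"dx": -0.025, "dy": -0.064, "dz": 0, "wx": 0, "wy": 0, "wz": 0}, {"dx": -0.031, "dy": -0.086, "dz": 0, "wx": 0, "wy": 0, "wz": 0}, {"dx": -0.036, "dy": -0.109, "dz": 0, "wx": 0, "wy": 0, "wz": 0}, {"dx": -0.040, "dy": -0.132, "dz": 0, "wx": 0, "wy": 0, "wz": 0}, {"dx": -0.043, "dy": -0.155, "dz": 0, "wx": 0, "wy": 0, "wz": 0}, {"dx": -0.044, "dy": -0.178, "dz": 0, "wx": 0, "wy": 0, "wz": 0}, {"dx": -0.044, "dy": -0.201, "dz": 0, "wx": 0, "wy": 0, "wz": 0}, {"dx": -0.043, "dy": -0.224, "dz": 0, "wx": 0, "wy": 0, "wz": 0}, {"dx": -0.041, "dy": -0.247, "dz": 0, "wx": 0, "wy": 0, "wz": 0}, {"dx": -0.038, "dy": -0.269, "dz": 0, "wx": 0, "wy": 0, "wz": 0}, end phi 190.0
```

View pics/s6.png

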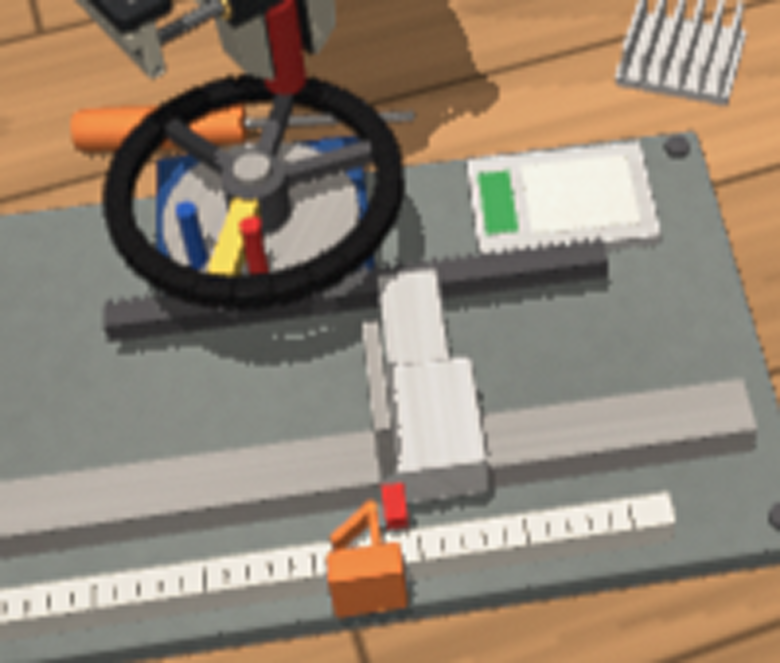

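The catch has sprung back and the nose (395,505) is about 3 mm past it. Another 36 degrees gives about 19 mm.

Request:
play_rows(steps=[{"dx": -0.01,"dy": -0.021,"dz": 0,"wx": 0,"wy": 0,"wz": 0},{"dx": -0.018,"dy": -0.042,"dz": 0,"wx": 0,"wy": 0,"wz": 0},{"dx": -0.025,"dy": -0.064,"dz": 0,"wx": 0,"wy": 0,"wz": 0},{"dx": -0.031,"dy": -0.086,"dz": 0,"wx": 0,"wy": 0,"wz": 0},{"dx": -0.036,"dy": -0.109,"dz": 0,"wx": 0,"wy": 0,"wz": 0},{"dx": -0.04,"dy": -0.132,"dz": 0,"wx": 0,"wy": 0,"wz": 0},{"dx": -0.043,"dy": -0.155,"dz": 0,"wx": 0,"wy": 0,"wz": 0},{"dx": -0.044,"dy": -0.178,"dz": 0,"wx": 0,"wy": 0,"wz": 0},{"dx": -0.044,"dy": -0.201,"dz": 0,"wx": 0,"wy": 0,"wz": 0},{"dx": -0.043,"dy": -0.224,"dz": 0,"wx": 0,"wy": 0,"wz": 0},{"dx": -0.041,"dy": -0.247,"dz": 0,"wx": 0,"wy": 0,"wz": 0},{"dx": -0.038,"dy": -0.269,"dz": 0,"wx": 0,"wy": 0,"wz": 0}])

```text
clock: 15.1
position: [0.4713, -0.1173, 0.1294]
ee_rot: [0.819, -0.574, -0.001, -0.001]
wrist_force: [-3.7, 6.6, 10.3]
opening: 0.0217
```

```bash
python3 st.py; python3 tab.py 190 -3 12
python3 - <<'E'
from h import *
from plant import arm, eyes
c=eyes.camera("scene");crop(c["pixels"],(180,200,200,170),3.9,"s7.png")
c=eyes.camera("top");crop(c["pixels"],(320,150,110,70),6,"t7.png")
E
```

```text
t 15.1 pos [ 0.4713 -0.1173  0.1294] phi -172.7 r 0.0635 Frad 2.8 Ftan(ccw) -7.0 Fz 10.3 op 0.0217
{"dx": -0.003, "dy": 0.023, "dz": 0, "wx": 0, "wy": 0, "wz": 0}, {"dx": -0.006, "dy": 0.046, "dz": 0, "wx": 0, "wy": 0, "wz": 0}, {"dx": -0.007, "dy": 0.069, "dz": 0, "wx": 0, "wy": 0, "wz": 0}, {"dx": -0.006, "dy": 0.092, "dz": 0, "wx": 0, "wy": 0, "wz": 0}, {"dx": -0.005, "dy": 0.115, "dz": 0, "wx": 0, "wy": 0, "wz": 0}, {"dx": -0.002, "dy": 0.138, "dz": 0, "wx": 0, "wy": 0, "wz": 0}, {"dx": 0.001, "dy": 0.160, "dz": 0, "wx": 0, "wy": 0, "wz": 0}, {"dx": 0.006, "dy": 0.183, "dz": 0, "wx": 0, "wy": 0, "wz": 0}, {"dx": 0.013, "dy": 0.205, "dz": 0, "wx": 0, "wy": 0, "wz": 0}, {"dx": 0.020, "dy": 0.227, "dz": 0, "wx": 0, "wy": 0, "wz": 0}, {"dx": 0.028, "dy": 0.248, "dz": 0, "wx": 0, "wy": 0, "wz": 0}, {"dx": 0.038, "dy": 0.269, "dz": 0, "wx": 0, "wy": 0, "wz": 0}, end phi 154.0
```

View pics/s7.png

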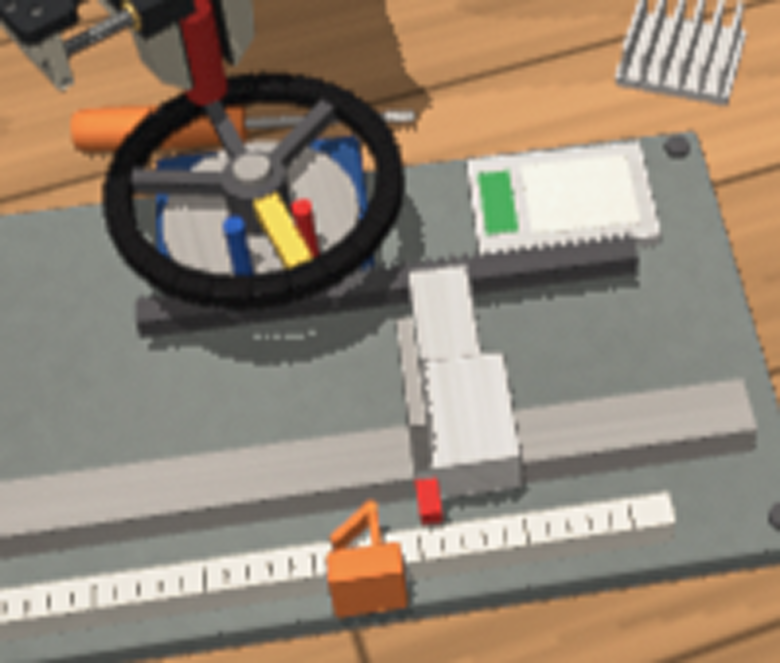

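View pics/t7.png

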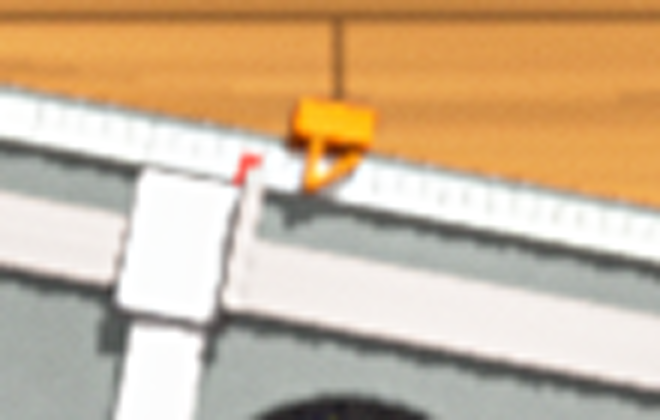

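The nose is about 20 mm past the catch (scene: nose edge 418 against catch face 378; top: about 21 mm), clear of both limits. Now I wind clockwise.

Request:
play_rows(steps=[{"dx": -0.003,"dy": 0.023,"dz": 0.004,"wx": 0,"wy": 0,"wz": 0},{"dx": -0.006,"dy": 0.046,"dz": 0.008,"wx": 0,"wy": 0,"wz": 0},{"dx": -0.007,"dy": 0.069,"dz": 0.008,"wx": 0,"wy": 0,"wz": 0},{"dx": -0.006,"dy": 0.092,"dz": 0.008,"wx": 0,"wy": 0,"wz": 0},{"dx": -0.005,"dy": 0.115,"dz": 0.008,"wx": 0,"wy": 0,"wz": 0},{"dx": -0.002,"dy": 0.138,"dz": 0.008,"wx": 0,"wy": 0,"wz": 0},{"dx": 0.001,"dy": 0.16,"dz": 0.008,"wx": 0,"wy": 0,"wz": 0},{"dx": 0.006,"dy": 0.183,"dz": 0.008,"wx": 0,"wy": 0,"wz": 0},{"dx": 0.013,"dy": 0.205,"dz": 0.008,"wx": 0,"wy": 0,"wz": 0},{"dx": 0.02,"dy": 0.227,"dz": 0.008,"wx": 0,"wy": 0,"wz": 0},{"dx": 0.028,"dy": 0.248,"dz": 0.008,"wx": 0,"wy": 0,"wz": 0},{"dx": 0.038,"dy": 0.269,"dz": 0.008,"wx": 0,"wy": 0,"wz": 0}])

```text
clock: 16.4
position: [0.4765, -0.0805, 0.1297]
ee_rot: [0.818, -0.575, 0.0, 0.001]
wrist_force: [2.7, -9.8, -10.0]
opening: 0.0216
```

```bash
sed -i 's/\[.5343,-.1092\]/[.5365,-.1080]/' st.py; python3 st.py; python3 tab.py 154 -1 12
python3 - <<'E'
from h import *
from plant import arm, eyes
c=eyes.camera("scene");crop(c["pixels"],(180,200,200,170),3.9,"s8.png")
E
```

```text
t 16.4 pos [ 0.4765 -0.0805  0.1297] phi 155.4 r 0.066 Frad -6.5 Ftan(ccw) 7.8 Fz -10.0 op 0.0216
{"dx": 0.003, "dy": 0.007, "dz": 0, "wx": 0, "wy": 0, "wz": 0}, {"dx": 0.007, "dy": 0.014, "dz": 0, "wx": 0, "wy": 0, "wz": 0}, {"dx": 0.011, "dy": 0.020, "dz": 0, "wx": 0, "wy": 0, "wz": 0}, {"dx": 0.014, "dy": 0.027, "dz": 0, "wx": 0, "wy": 0, "wz": 0}, {"dx": 0.018, "dy": 0.034, "dz": 0, "wx": 0, "wy": 0, "wz": 0}, {"dx": 0.022, "dy": 0.040, "dz": 0, "wx": 0, "wy": 0, "wz": 0}, {"dx": 0.026, "dy": 0.047, "dz": 0, "wx": 0, "wy": 0, "wz": 0}, {"dx": 0.031, "dy": 0.053, "dz": 0, "wx": 0, "wy": 0, "wz": 0}, {"dx": 0.035, "dy": 0.059, "dz": 0, "wx": 0, "wy": 0, "wz": 0}, {"dx": 0.040, "dy": 0.066, "dz": 0, "wx": 0, "wy": 0, "wz": 0}, {"dx": 0.044, "dy": 0.072, "dz": 0, "wx": 0, "wy": 0, "wz": 0}, {"dx": 0.049, "dy": 0.078, "dz": 0, "wx": 0, "wy": 0, "wz": 0}, end phi 142.0
```

View pics/s8.png

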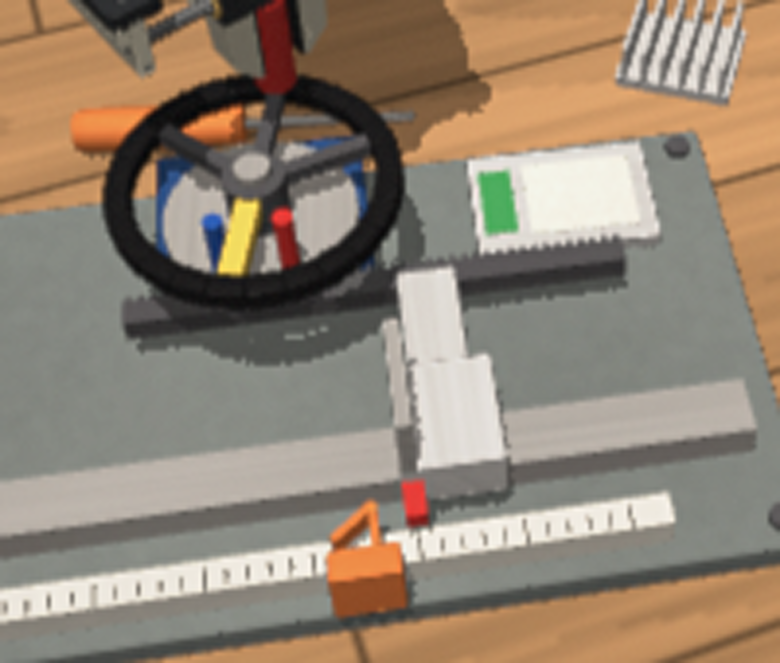

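Spoke is on the blue post and running load is about 7.5 N. The nose (414,500) has about 12 mm, or about 28 degrees, to go. I wind 16 degrees slower.

```bash
python3 tab.py 154 -2 8
```

```text
{"dx": 0.007, "dy": 0.014, "dz": 0, "wx": 0, "wy": 0, "wz": 0}, {"dx": 0.014, "dy": 0.027, "dz": 0, "wx": 0, "wy": 0, "wz": 0}, {"dx": 0.022, "dy": 0.040, "dz": 0, "wx": 0, "wy": 0, "wz": 0}, {"dx": 0.031, "dy": 0.053, "dz": 0, "wx": 0, "wy": 0, "wz": 0}, {"dx": 0.040, "dy": 0.066, "dz": 0, "wx": 0, "wy": 0, "wz": 0}, {"dx": 0.049, "dy": 0.078, "dz": 0, "wx": 0, "wy": 0, "wz": 0}, {"dx": 0.058, "dy": 0.090, "dz": 0, "wx": 0, "wy": 0, "wz": 0}, {"dx": 0.068, "dy": 0.102, "dz": 0, "wx": 0, "wy": 0, "wz": 0}, end phi 138.0
```

Request:
play_rows(steps=[{"dx": 0.009,"dy": 0.013,"dz": -0.003,"wx": 0,"wy": 0,"wz": 0},{"dx": 0.017,"dy": 0.025,"dz": -0.005,"wx": 0,"wy": 0,"wz": 0},{"dx": 0.026,"dy": 0.038,"dz": -0.006,"wx": 0,"wy": 0,"wz": 0},{"dx": 0.035,"dy": 0.051,"dz": -0.006,"wx": 0,"wy": 0,"wz": 0},{"dx": 0.044,"dy": 0.064,"dz": -0.006,"wx": 0,"wy": 0,"wz": 0},{"dx": 0.053,"dy": 0.076,"dz": -0.006,"wx": 0,"wy": 0,"wz": 0},{"dx": 0.062,"dy": 0.088,"dz": -0.006,"wx": 0,"wy": 0,"wz": 0},{"dx": 0.072,"dy": 0.1,"dz": -0.006,"wx": 0,"wy": 0,"wz": 0}])

```text
clock: 17.25
position: [0.4866, -0.065, 0.1295]
ee_rot: [0.818, -0.575, -0.0, 0.001]
wrist_force: [-4.2, -6.4, 2.7]
opening: 0.0218
```

```bash
python3 st.py; python3 tab.py 138 -1 8
python3 - <<'E'
from h import *
from plant import arm, eyes
c=eyes.camera("scene");crop(c["pixels"],(220,240,120,110),6,"s9.png")
E
```

```text
t 17.25 pos [ 0.4866 -0.065   0.1295] phi 139.2 r 0.0659 Frad -1.0 Ftan(ccw) 7.6 Fz 2.7 op 0.0218
{"dx": 0.005, "dy": 0.006, "dz": 0, "wx": 0, "wy": 0, "wz": 0}, {"dx": 0.010, "dy": 0.011, "dz": 0, "wx": 0, "wy": 0, "wz": 0}, {"dx": 0.016, "dy": 0.017, "dz": 0, "wx": 0, "wy": 0, "wz": 0}, {"dx": 0.021, "dy": 0.022, "dz": 0, "wx": 0, "wy": 0, "wz": 0}, {"dx": 0.027, "dy": 0.027, "dz": 0, "wx": 0, "wy": 0, "wz": 0}, {"dx": 0.033, "dy": 0.033, "dz": 0, "wx": 0, "wy": 0, "wz": 0}, {"dx": 0.038, "dy": 0.038, "dz": 0, "wx": 0, "wy": 0, "wz": 0}, {"dx": 0.044, "dy": 0.043, "dz": 0, "wx": 0, "wy": 0, "wz": 0}, end phi 130.0
```

View pics/s9.png

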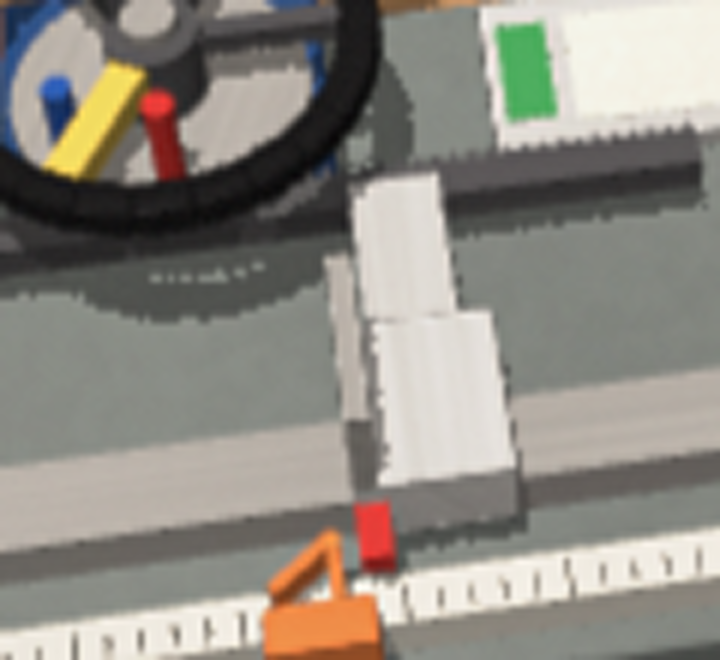

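Running load is 7.6 N. The nose (363) is about 6 mm from the catch face (345). From here I go slowly, watching the load.

Request:
play_rows(steps=[{"dx": 0.005,"dy": 0.006,"dz": 0,"wx": 0,"wy": 0,"wz": 0},{"dx": 0.01,"dy": 0.011,"dz": 0,"wx": 0,"wy": 0,"wz": 0},{"dx": 0.016,"dy": 0.017,"dz": 0,"wx": 0,"wy": 0,"wz": 0},{"dx": 0.021,"dy": 0.022,"dz": 0,"wx": 0,"wy": 0,"wz": 0},{"dx": 0.027,"dy": 0.027,"dz": 0,"wx": 0,"wy": 0,"wz": 0},{"dx": 0.033,"dy": 0.033,"dz": 0,"wx": 0,"wy": 0,"wz": 0}])

```text
clock: 17.9
position: [0.4914, -0.06, 0.1295]
ee_rot: [0.818, -0.575, -0.0, 0.001]
wrist_force: [-4.8, -6.1, 3.7]
opening: 0.0215
```

```bash
python3 st.py; python3 tab.py 132 -1 8
```

```text
t 17.9 pos [ 0.4914 -0.06    0.1295] phi 133.2 r 0.0659 Frad -1.1 Ftan(ccw) 7.7 Fz 3.7 op 0.0215
{"dx": 0.006, "dy": 0.005, "dz": 0, "wx": 0, "wy": 0, "wz": 0}, {"dx": 0.012, "dy": 0.010, "dz": 0, "wx": 0, "wy": 0, "wz": 0}, {"dx": 0.018, "dy": 0.015, "dz": 0, "wx": 0, "wy": 0, "wz": 0}, {"dx": 0.024, "dy": 0.020, "dz": 0, "wx": 0, "wy": 0, "wz": 0}, {"dx": 0.030, "dy": 0.024, "dz": 0, "wx": 0, "wy": 0, "wz": 0}, {"dx": 0.036, "dy": 0.029, "dz": 0, "wx": 0, "wy": 0, "wz": 0}, {"dx": 0.042, "dy": 0.033, "dz": 0, "wx": 0, "wy": 0, "wz": 0}, {"dx": 0.048, "dy": 0.038, "dz": 0, "wx": 0, "wy": 0, "wz": 0}, end phi 124.0
```

Request:
play_rows(steps=[{"dx": 0.006,"dy": 0.005,"dz": 0,"wx": 0,"wy": 0,"wz": 0},{"dx": 0.012,"dy": 0.01,"dz": 0,"wx": 0,"wy": 0,"wz": 0},{"dx": 0.018,"dy": 0.015,"dz": 0,"wx": 0,"wy": 0,"wz": 0}])

```text
clock: 18.2
position: [0.494, -0.0577, 0.1295]
ee_rot: [0.818, -0.575, -0.001, 0.002]
wrist_force: [-4.7, -6.2, 4.0]
opening: 0.0214
```

```bash
python3 st.py; python3 tab.py 129 -0.5 6
```

```text
t 18.2 pos [ 0.494  -0.0577  0.1295] phi 130.1 r 0.0659 Frad -1.7 Ftan(ccw) 7.6 Fz 4.0 op 0.0214
{"dx": 0.003, "dy": 0.002, "dz": 0, "wx": 0, "wy": 0, "wz": 0}, {"dx": 0.006, "dy": 0.005, "dz": 0, "wx": 0, "wy": 0, "wz": 0}, {"dx": 0.009, "dy": 0.007, "dz": 0, "wx": 0, "wy": 0, "wz": 0}, {"dx": 0.012, "dy": 0.009, "dz": 0, "wx": 0, "wy": 0, "wz": 0}, {"dx": 0.015, "dy": 0.012, "dz": 0, "wx": 0, "wy": 0, "wz": 0}, {"dx": 0.018, "dy": 0.014, "dz": 0, "wx": 0, "wy": 0, "wz": 0}, end phi 126.0
```

Request:
play_rows(steps=[{"dx": 0.003,"dy": 0.002,"dz": 0,"wx": 0,"wy": 0,"wz": 0},{"dx": 0.006,"dy": 0.005,"dz": 0,"wx": 0,"wy": 0,"wz": 0}])

```text
clock: 18.4
position: [0.4949, -0.0569, 0.1295]
ee_rot: [0.818, -0.575, -0.001, 0.002]
wrist_force: [-3.9, -4.8, 4.8]
opening: 0.022
```

```bash
python3 st.py;  python3 - <<'E'
from h import *
from plant import arm, eyes
c=eyes.camera("scene");crop(c["pixels"],(250,310,60,45),12,"s10.png")
E
```

```text
t 18.4 pos [ 0.4949 -0.0569  0.1295] phi 129.1 r 0.0658 Frad -1.3 Ftan(ccw) 6.0 Fz 4.8 op 0.022
```

View pics/s10.png

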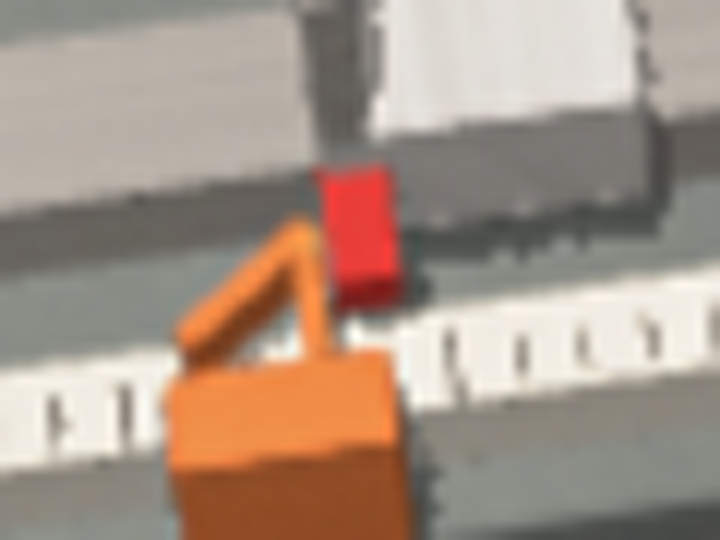

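The gap between nose and catch is about 8 px (330 against 322), or about 1.5 mm. I continue in fine steps.

Request:
play_rows(steps=[{"dx": 0.003,"dy": 0.002,"dz": 0,"wx": 0,"wy": 0,"wz": 0},{"dx": 0.006,"dy": 0.005,"dz": 0,"wx": 0,"wy": 0,"wz": 0}])

```text
clock: 18.65
position: [0.4958, -0.0562, 0.1295]
ee_rot: [0.818, -0.575, -0.001, 0.002]
wrist_force: [-4.5, -5.5, 2.8]
opening: 0.0217
```

Request:
play_rows(steps=[{"dx": 0.003,"dy": 0.002,"dz": 0,"wx": 0,"wy": 0,"wz": 0}])

```text
clock: 18.75
position: [0.4963, -0.0559, 0.1295]
ee_rot: [0.818, -0.575, -0.001, 0.002]
wrist_force: [-5.2, -5.6, 5.1]
opening: 0.0217
```

```bash
python3 st.py
```

```text
t 18.75 pos [ 0.4963 -0.0559  0.1295] phi 127.7 r 0.0659 Frad -1.2 Ftan(ccw) 7.5 Fz 5.1 op 0.0217
```

Request:
play_rows(steps=[{"dx": 0.003,"dy": 0.002,"dz": 0,"wx": 0,"wy": 0,"wz": 0}])

```text
clock: 18.85
position: [0.4967, -0.0555, 0.1295]
ee_rot: [0.818, -0.575, -0.001, 0.002]
wrist_force: [-4.9, -5.5, 4.3]
opening: 0.0213
```

```bash
python3 st.py
```

```text
t 18.85 pos [ 0.4967 -0.0555  0.1295] phi 127.2 r 0.0659 Frad -1.4 Ftan(ccw) 7.2 Fz 4.3 op 0.0213
```

Request:
play_rows(steps=[{"dx": 0.003,"dy": 0.002,"dz": 0,"wx": 0,"wy": 0,"wz": 0}])

```text
clock: 18.95
position: [0.4971, -0.0552, 0.1295]
ee_rot: [0.818, -0.575, -0.001, 0.002]
wrist_force: [-4.1, -5.6, 4.6]
opening: 0.0216
```

```bash
python3 st.py
```

```text
t 18.95 pos [ 0.4971 -0.0552  0.1295] phi 126.7 r 0.0659 Frad -2.0 Ftan(ccw) 6.7 Fz 4.6 op 0.0216
```

Request:
play_rows(steps=[{"dx": 0.003,"dy": 0.002,"dz": 0,"wx": 0,"wy": 0,"wz": 0}])

```text
clock: 19.05
position: [0.4975, -0.0549, 0.1295]
ee_rot: [0.818, -0.575, -0.001, 0.002]
wrist_force: [-4.4, -5.1, 4.1]
opening: 0.0215
```

```bash
python3 st.py
```

```text
t 19.05 pos [ 0.4975 -0.0549  0.1295] phi 126.3 r 0.0659 Frad -1.5 Ftan(ccw) 6.6 Fz 4.1 op 0.0215
```

Request:
play_rows(steps=[{"dx": 0.003,"dy": 0.002,"dz": 0,"wx": 0,"wy": 0,"wz": 0}])

```text
clock: 19.15
position: [0.4979, -0.0546, 0.1295]
ee_rot: [0.818, -0.575, -0.001, 0.002]
wrist_force: [-4.6, -5.4, 4.9]
opening: 0.0217
```

```bash
python3 st.py
```

```text
t 19.15 pos [ 0.4979 -0.0546  0.1295] phi 125.8 r 0.0659 Frad -1.7 Ftan(ccw) 6.9 Fz 4.9 op 0.0217
```

Request:
play_rows(steps=[{"dx": 0.003,"dy": 0.002,"dz": 0,"wx": 0,"wy": 0,"wz": 0}])

```text
clock: 19.25
position: [0.4981, -0.0545, 0.1294]
ee_rot: [0.818, -0.575, -0.001, 0.002]
wrist_force: [-7.5, -5.9, 6.6]
opening: 0.0214
```

```bash
python3 st.py
```

```text
t 19.25 pos [ 0.4981 -0.0545  0.1294] phi 125.7 r 0.0659 Frad -0.4 Ftan(ccw) 9.5 Fz 6.6 op 0.0214
```

Request:
play_rows(steps=[{"dx": 0.003,"dy": 0.002,"dz": 0,"wx": 0,"wy": 0,"wz": 0}])

```text
clock: 19.35
position: [0.4983, -0.0543, 0.1295]
ee_rot: [0.818, -0.575, -0.001, 0.002]
wrist_force: [-7.4, -6.0, 7.0]
opening: 0.0216
```

```bash
python3 st.py
python3 - <<'E'
from h import *
from plant import arm, eyes
c=eyes.camera("scene");crop(c["pixels"],(250,310,60,45),12,"s11.png")
E
```

```text
t 19.35 pos [ 0.4983 -0.0543  0.1295] phi 125.4 r 0.0659 Frad -0.6 Ftan(ccw) 9.5 Fz 7.0 op 0.0216
```

View pics/s11.png

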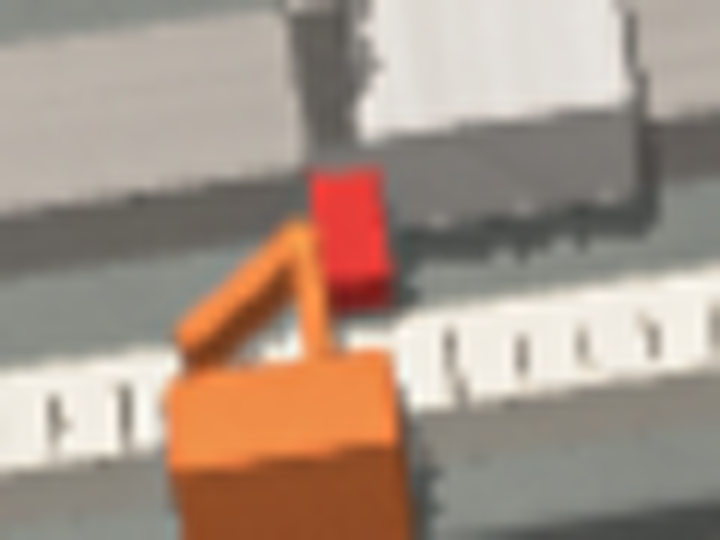

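The nose touches the catch and load is up to 9.5 N, about +2.6 over the running 6.9. I take one more fine step.

Request:
play_rows(steps=[{"dx": 0.003,"dy": 0.002,"dz": 0,"wx": 0,"wy": 0,"wz": 0}])

```text
clock: 19.5
position: [0.4985, -0.0542, 0.1294]
ee_rot: [0.818, -0.575, -0.001, 0.002]
wrist_force: [-8.2, -6.9, 7.9]
opening: 0.0216
```

```bash
python3 st.py
```

```text
t 19.5 pos [ 0.4985 -0.0542  0.1294] phi 125.3 r 0.0658 Frad -0.9 Ftan(ccw) 10.7 Fz 7.9 op 0.0216
```

Request:
play_rows(steps=[{"dx": 0.003,"dy": 0.002,"dz": 0,"wx": 0,"wy": 0,"wz": 0}])

```text
clock: 19.6
position: [0.4987, -0.0541, 0.1294]
ee_rot: [0.818, -0.575, -0.001, 0.002]
wrist_force: [-9.5, -7.3, 10.2]
opening: 0.0216
```

```bash
python3 st.py
```

```text
t 19.6 pos [ 0.4987 -0.0541  0.1294] phi 125.1 r 0.0658 Frad -0.5 Ftan(ccw) 12.0 Fz 10.2 op 0.0216
```

Request:
play_rows(steps=[{"dx": 0,"dy": 0,"dz": 0,"wx": 0,"wy": 0,"wz": 0},{"dx": 0,"dy": 0,"dz": 0,"wx": 0,"wy": 0,"wz": 0},{"dx": 0,"dy": 0,"dz": 0,"wx": 0,"wy": 0,"wz": 0}])

```text
clock: 19.9
position: [0.4987, -0.0541, 0.1294]
ee_rot: [0.818, -0.575, -0.001, 0.002]
wrist_force: [-8.1, -6.8, 8.7]
opening: 0.0218
```

```bash
python3 st.py
python3 - <<'E'
from h import *
from plant import arm, eyes
c=eyes.camera("scene");crop(c["pixels"],(200,220,110,130),5,"s12.png")
E
```

```text
t 19.9 pos [ 0.4987 -0.0541  0.1294] phi 125.0 r 0.0659 Frad -0.9 Ftan(ccw) 10.5 Fz 8.7 op 0.0218
```

View pics/s12.png

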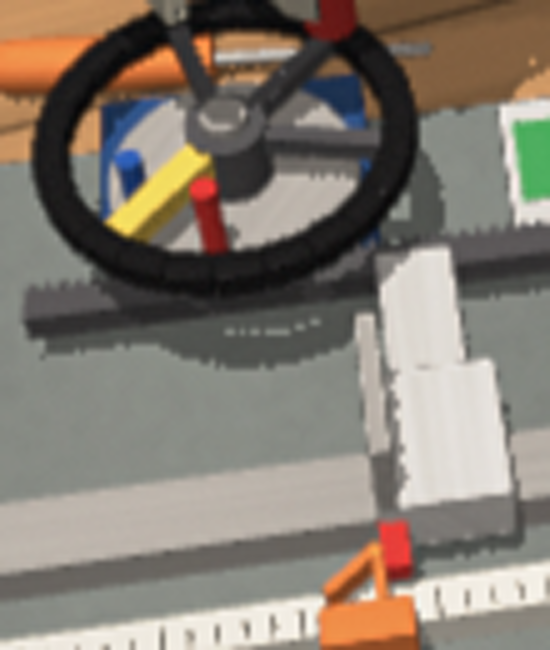

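The nose is seated and the load rise over running was about +5 N. The spoke lies on the blue post. I let go and lift straight up.

Request:
play_rows(steps=[{"dx": 0,"dy": 0,"dz": 0,"wx": 0,"wy": 0,"wz": 0},{"dx": 0,"dy": 0,"dz": 0,"wx": 0,"wy": 0,"wz": 0},{"dx": 0,"dy": 0,"dz": 0,"wx": 0,"wy": 0,"wz": 0},{"dx": 0,"dy": 0,"dz": 0,"wx": 0,"wy": 0,"wz": 0},{"dx": 0,"dy": 0,"dz": 0,"wx": 0,"wy": 0,"wz": 0}], jaw=-0.3)

```text
clock: 20.45
position: [0.5014, -0.0519, 0.1293]
ee_rot: [0.819, -0.574, -0.0, -0.0]
wrist_force: [-0.3, -0.2, -0.3]
opening: 0.0567
```

```bash
python3 st.py
python3 - <<'E'
from h import *
from plant import arm, eyes
c=eyes.camera("wrist");crop(c["pixels"],(100,100,440,260),1.8,"w13.png")
c=eyes.camera("scene");crop(c["pixels"],(200,220,110,130),5,"s13.png")
E
```

```text
t 20.45 pos [ 0.5014 -0.0519  0.1293] phi 122.0 r 0.0661 Frad 0.1 Ftan(ccw) 0.4 Fz -0.3 op 0.0567
```

View pics/w13.png

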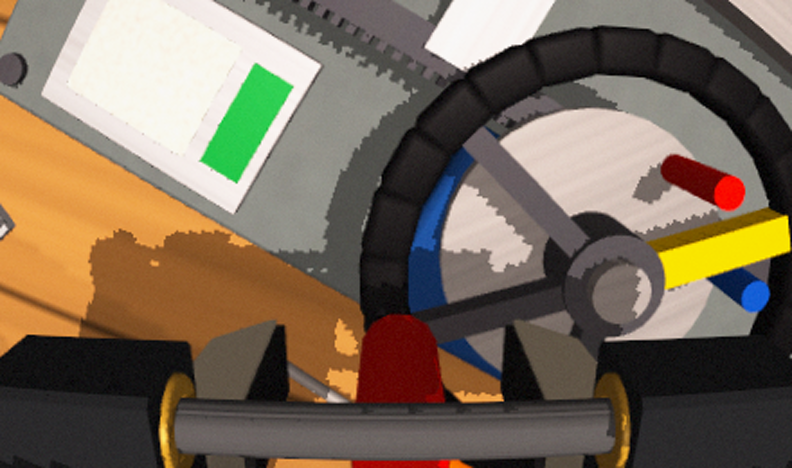

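View pics/s13.png

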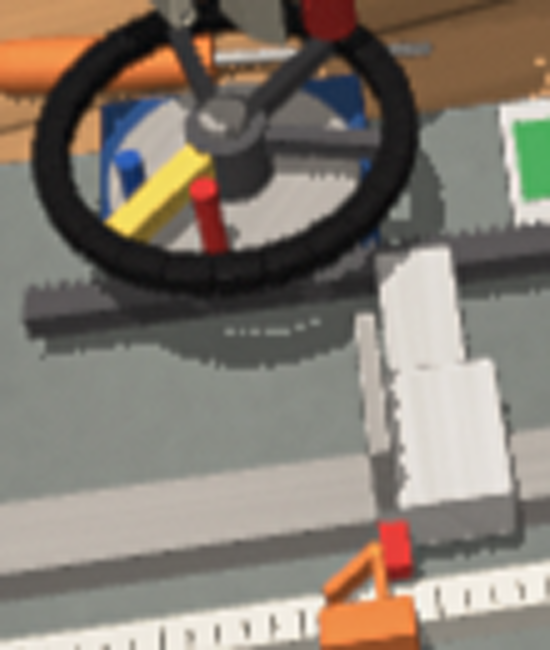

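Released with the handle free between the fingers, and wheel and nose unchanged in the scene view. I lift and check from above.

Request:
play_rows(steps=[{"dx": 0,"dy": 0,"dz": 0.15,"wx": 0,"wy": 0,"wz": 0},{"dx": 0,"dy": 0,"dz": 0.4,"wx": 0,"wy": 0,"wz": 0},{"dx": 0,"dy": 0,"dz": 0.7,"wx": 0,"wy": 0,"wz": 0},{"dx": 0,"dy": 0,"dz": 0.9,"wx": 0,"wy": 0,"wz": 0},{"dx": -0.2,"dy": -0.2,"dz": 0.95,"wx": 0,"wy": 0,"wz": 0},{"dx": -0.4,"dy": -0.4,"dz": 0.95,"wx": 0,"wy": 0,"wz": 0},{"dx": -0.4,"dy": -0.4,"dz": 0.95,"wx": 0,"wy": 0,"wz": 0},{"dx": -0.4,"dy": -0.4,"dz": 0.95,"wx": 0,"wy": 0,"wz": 0}])

```text
clock: 21.35
position: [0.4409, -0.1128, 0.272]
ee_rot: [0.818, -0.575, 0.0, -0.0]
wrist_force: [0.7, 0.2, -0.5]
opening: 0.0596
```

```bash
python3 st.py
python3 - <<'E'
from h import *
from plant import arm, eyes
import pickle
c=eyes.camera("wrist");pickle.dump(c,open("w14.pkl","wb"));crop(c["pixels"],(150,0,260,260),2.3,"w14.png")
c=eyes.camera("scene");crop(c["pixels"],(110,190,280,180),2.8,"s14.png")
E
```

```text
t 21.35 pos [ 0.4409 -0.1128  0.272 ] phi -177.1 r 0.0958 Frad -0.8 Ftan(ccw) -0.2 Fz -0.5 op 0.0596
```

View pics/w14.png

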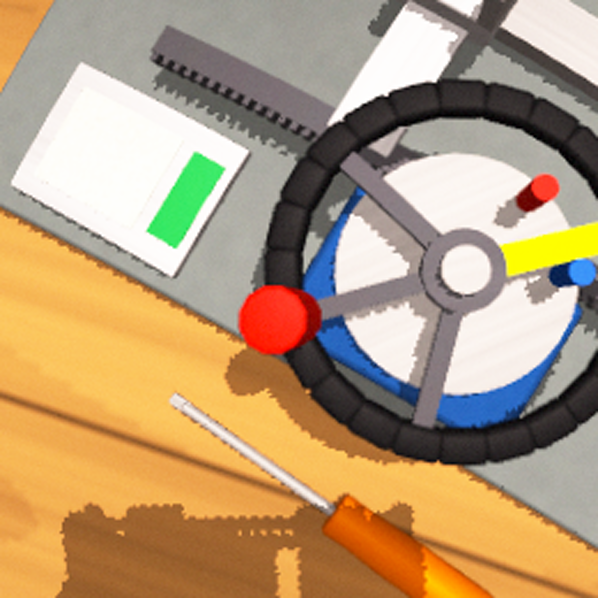

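View pics/s14.png

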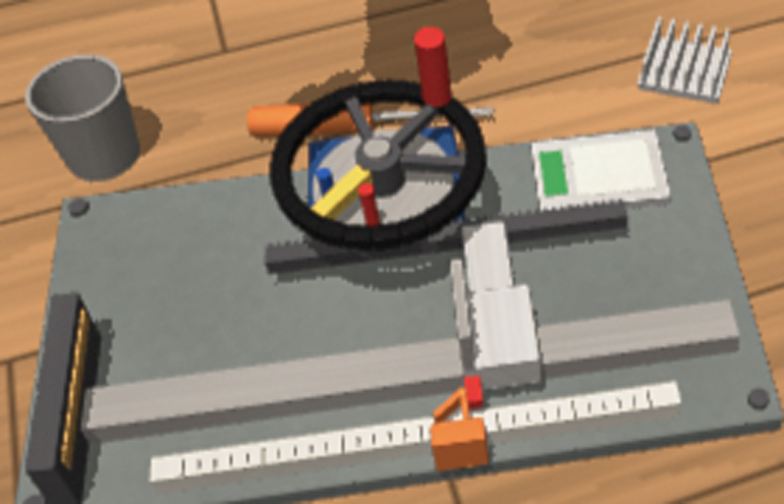

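Run:
```python
from h import *
import pickle
c=pickle.load(open("w14.pkl","rb"))
def z(u,v,z):
    d=wray(c,150+u/2.3,v/2.3);e=c["eye"]; return (e+d*(z-e[2])/d[2])[:2]
H=z(467,269,.108); print("hub",H, "use rim hub"); 
for H in (H,np.array([.5343,-.1092])):
    ang={}
    for n,u,v,zz in(("red",545,188,.12),("blue",583,272,.12),("crank",271,319,.169),("spoke",570,246,.107)):
        a=z(u,v,zz)-H; ang[n]=np.degrees(np.arctan2(a[1],a[0])); print(n,np.hypot(*a).round(4),ang[n].round(1))
    for s in(ang["spoke"],ang["crank"]-180): print("dog-blue mm",84*np.sin(np.radians(abs((s-ang["blue"]+180)%360-180))/2))
```

```text
hub [ 0.53484952 -0.11051262] use rim hub
red 0.0406 -22.1
blue 0.0414 -70.5
crank 0.0672 125.0
spoke 0.0405 -55.7
dog-blue mm 10.830783039402727
dog-blue mm 11.38002200880505
red 0.0417 -23.5
blue 0.0428 -70.4
crank 0.0658 125.3
spoke 0.0419 -56.1
dog-blue mm 10.468404480775968
dog-blue mm 11.493833167432228
```

The dog is 10.5 to 11.5 mm from the blue post, so it is touching, and the nose is on the catch. I hand in.

```bash
python3 -c "
from plant import arm
print(arm.job_done())"
```

```text
the job is handed in; nothing more can be done
None
```

The stop is set on the orange mark from outside, and I handed the job in after about 21 s. No verdict came back.

- **Winding out:** I gripped the crank at 18 N and wound counter-clockwise at about 7 N. The nose passed the catch and stood about 20 mm beyond it, about 20 mm in the scene view and 21 mm in the top view.
- **Winding in:** I wound back clockwise only, in finer and finer steps. The crank load rose from about 6.9 N to 12.0 N at seating, then settled at 10.5 N while holding still. I then let go and lifted clear.
- **Last checks:** The nose was touching the flat outer side of the catch. The spoke point was 10.5 to 11.5 mm from the blue post point, which is contact. The crank angle did not change on release, and nothing lying around looks moved in the pictures.
- **What I could not measure:** The contact force on the catch was never measured directly. From the crank load rise I estimate it at about 9 to 13 N.
- **Where readings disagreed:** The hub position from vision and from the arm's own path differed by about 2 mm. It cost only a few newtons of sideways load on the handle (6.5 N at most). At times there was also up to about 10 N of vertical load.

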